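# Pack away the tile spacers

## Robot

A 6-joint arm with a two-finger parallel gripper is mounted at the origin on the work surface. World frame = base frame: x ahead of the robot, y to its left, z up, the work surface at z = 0. Lengths are in mm, angles in rad, forces in N, time in s.
With the tool pointing down it reaches from about 275 to 1000 mm from the base axis. Payload 8.4 kg.
Tool frame: the origin (TCP) lies at the very end of the fingers, on their centre line; the grasp point (between the pads) lies 19 mm behind it; z points along the fingers, y is the line along which they close (so a half turn about z gives the same grasp; the last joint's range is limited). The gripper opens to 85 mm and grips with 20 to 120 N. Pads are 22 mm wide; open, the fingers measure 114 mm over their backs; the gripper's body (76 mm by 85 mm) begins 54 mm behind the grasp point. The pads swing forward as they close: fully open they stand 13 mm farther back than shut.
Start: joints at [1.217, 0.353, 1.633, -0, 1.155, -0.002], TCP at [215.366, 586.724, 231.281] pointing down, gripper open.
Joint ranges: [-2.63, 2.63], [-0.92, 2.1], [0.06, 2.66], [-1.3, 4.44], [0, 2.69], [-3.02, 3.02]. Speed limits (rad/s): [2.22, 2.22, 2.79, 3.14, 3.14, 3.14].

## Interface

Orientations are given as [roll, pitch, yaw] about the fixed x, y, z axes, in that order (R = Rz(yaw) Ry(pitch) Rx(roll)).
In Python, from rig import telemetry, imaging, r gives the robot as it stands. The module is installed in compiled form; this text tells all that it offers.
- The arm moves only by the tool step_arm, never from a script. Its argument "moves" is a list of rows, each a list of 3 entries, a list of its own where there are three numbers: the turn, a rotation vector about the tool's x, y, z scaled (see below), then the shift along the tool's x, y, z scaled (see below), then the opening, from -1 (shut) to 1 (fully open). A call has 1 to 8 rows; each row is the pose to reach, as a shift and turn from the pose commanded when the call began, along the tool's axes at that moment; what a row does not reach only later rows make up. The controller multiplies each number of a shift by 200 mm and each number of a turn by 45 degrees. A row lasts 1/10 s, in which the tool goes at most 50 mm and 8.59 degrees, less where a joint would pass 70% of its speed; a pose out of reach is approached as far as the arm can. A call with a number of a shift or a turn outside -1 to 1 is refused whole. A call with a gripper value outside its range is refused whole. The fingers move at their own pace and stop on an object; "squeeze" is the grip in N (left out, the last holds). Time passes only in rows, so rows that repeat a pose let the fingers close. It gives the time, the measured TCP pose, the force, the opening and the grip force at its end, in the units of the state.
- telemetry.sense(): the state, without advancing time (a new reading comes with each control period).
- imaging.grab_frame(name): name is "scene" or "side" or "wrist"; returns the picture (384x512x3 uint8, red, green, blue); there is no depth.
- imaging.calibration(name): a dict with "fx", "fy", "cx", "cy" (pixels), "cam_to_world" (4x4, takes a point from camera to world coordinates). Camera axes: x right, y up, looking along -z (the intrinsics and any distortion apply to the point x, -y, -z); pixel columns grow to the right and rows downward; lengths in mm; the calibration is good to about 2 mm. A picture is of the moment at which its call begins: read the wrist's pose just before it. calibration takes no time and is no camera call; for the wrist camera it gives the pose at the moment of the call.
- r.sign_off(): hands the job in; it is judged then, once.
Trained networks look in the newest picture that a camera, given by its name, has taken for a name from the list of things; names that differ only in an ending like _2 or _b are one class to them, and where a whole thing is asked for, a point or a joint stands for the part that bears it (a point fixed in the world has none). Each returns a list of dicts, best first, with "conf" (0 to 1); they miss things now and then, are a little off and sometimes report something else, mostly with a low value. They report only what shows in the picture. A call takes as long as a camera call. They do not tell look-alikes from the thing itself.
- imaging.recognise(camera, name): "extent" ([left, top, width, height] in pixels, round what is visible of it).
- imaging.mark_of(camera, name): "xy" ([column, row] in pixels: a listed point, or the origin of a listed thing).
The state is a dict: "clock": time; "qpos": joint angles; "qvel": joint speeds; "joint_efforts": joint torques, N m; "eef_pos": TCP position; "tcp_rot": TCP orientation; "contact_force": force on the tool from outside, world axes, zero at the start; "wrist_torque": the same for the moment, N m; "opening": opening from 0.0 (shut) to 1.0 (fully open); "grasp_force": force on a finger pad.
Only numpy, scipy, OpenCV 4.12 (cv2) and the standard library are available. Lean on these libraries where they do the work, as an engineer would, in place of code of your own. Each camera call takes 0.05 s, during which the arm holds its last target. There are 200 camera calls.

## Task

Pack up the spacers: snap the flip cover of every spacer tub shut while the tub is still out on the bench, then stand all the tubs upright on the floor of the red toolbox and finally press the toolbox lid down until its latch snaps shut. Also press the caps of both glass jars fully home, leaving the jars standing where they are, and do not disturb the other things on the bench.

Things in the scene. Friction and masses are not known exactly. Their poses are not given: they have to be found in the camera images.
- toolbox: Open red plastic toolbox, fixed to the bench: 180 (x) by 300 (y) by 80 mm high outside, walls and floor 5 mm thick, so 170 by 290 mm and 75 mm deep inside. Origin: centre of the underside. z up; -x is the front with the black snap latch housing, 36 mm deep and 50 mm wide, at its middle; the lid is hinged along the top of the +x wall.
- toolbox_lid (a joint): Lid angle: 0 shut, at most 1.8. Plate 180 mm from hinge to front edge, 300 mm wide, 6 mm thick, resting on the walls when shut. Hinge line: along the toolbox y, at x = +90, z = 80 mm in its frame. Stays about where left (0.3 N m friction). The snap takes up to 1.1 N m (6 N at the front) besides; below about 0.04 rad (8 mm at the front) the lid pulls itself shut and stays.
- tub1: Loose grey plastic spacer tub, 44 (x) by 64 (y) by 36 mm high (40 with its cover shut), about 0.18 kg, filled with white spacers and solid to its brim for the fingers. Origin: centre of the underside; z up; the cover is hinged along the top of the +x side. Some of the four tubs are absent; all present ones are alike.
- tub1_cover (a joint): Angle of the white flip cover of tub1: 0 shut, grows opening, at most 1.5. Plate 43 mm from hinge to free edge, 62 mm wide, 4 mm thick, catch nub below, resting on the tub when shut. Hinge line: along the tub y, at x = +22, z = 36 mm in its frame. Stays about where left; the snap takes up to 0.23 N m (6 N near the free edge); below about 0.13 rad (5 mm) the cover pulls itself shut and stays.
- tub2: Loose grey plastic spacer tub, 44 (x) by 64 (y) by 36 mm high (40 with its cover shut), about 0.18 kg, filled with white spacers and solid to its brim for the fingers. Origin: centre of the underside; z up; the cover is hinged along the top of the +x side. Some of the four tubs are absent; all present ones are alike.
- tub2_cover (a joint): Angle of the white flip cover of tub2: 0 shut, grows opening, at most 1.5. Plate 43 mm from hinge to free edge, 62 mm wide, 4 mm thick, catch nub below, resting on the tub when shut. Hinge line: along the tub y, at x = +22, z = 36 mm in its frame. Stays about where left; the snap takes up to 0.23 N m (6 N near the free edge); below about 0.13 rad (5 mm) the cover pulls itself shut and stays.
- tub3: Loose grey plastic spacer tub, 44 (x) by 64 (y) by 36 mm high (40 with its cover shut), about 0.18 kg, filled with white spacers and solid to its brim for the fingers. Origin: centre of the underside; z up; the cover is hinged along the top of the +x side. Some of the four tubs are absent; all present ones are alike.
- tub3_cover (a joint): Angle of the white flip cover of tub3: 0 shut, grows opening, at most 1.5. Plate 43 mm from hinge to free edge, 62 mm wide, 4 mm thick, catch nub below, resting on the tub when shut. Hinge line: along the tub y, at x = +22, z = 36 mm in its frame. Stays about where left; the snap takes up to 0.23 N m (6 N near the free edge); below about 0.13 rad (5 mm) the cover pulls itself shut and stays.
- tub4: Loose grey plastic spacer tub, 44 (x) by 64 (y) by 36 mm high (40 with its cover shut), about 0.18 kg, filled with white spacers and solid to its brim for the fingers. Origin: centre of the underside; z up; the cover is hinged along the top of the +x side. Some of the four tubs are absent; all present ones are alike.
- tub4_cover (a joint): Angle of the white flip cover of tub4: 0 shut, grows opening, at most 1.5. Plate 43 mm from hinge to free edge, 62 mm wide, 4 mm thick, catch nub below, resting on the tub when shut. Hinge line: along the tub y, at x = +22, z = 36 mm in its frame. Stays about where left; the snap takes up to 0.23 N m (6 N near the free edge); below about 0.13 rad (5 mm) the cover pulls itself shut and stays.
- jar_wide: Loose standing glass jar with black spacers, 68 mm diameter, rim 50 mm above the bench, about 0.4 kg. Origin: centre of the underside; z up.
- jar_wide_cap (a joint): Height in m of the black push-on cap (18 mm tall, 66 mm diameter) of jar_wide above fully home: 0 home, 0.014 at most. It slides along the jar axis and cannot come off; when home its flat top is 56 mm above the jar underside. Stays where left; the snap takes up to about 11 N; below about 4 mm the cap pulls itself home and stays.
- jar_slim: Loose standing glass jar with black spacers, 50 mm diameter, rim 62 mm above the bench, about 0.4 kg. Origin: centre of the underside; z up.
- jar_slim_cap (a joint): Height in m of the black push-on cap (18 mm tall, 48 mm diameter) of jar_slim above fully home: 0 home, 0.014 at most. It slides along the jar axis and cannot come off; when home its flat top is 68 mm above the jar underside. Stays where left; the snap takes up to about 11 N; below about 4 mm the cap pulls itself home and stays.
- corner_tile: White ceramic corner tile, 75 by 75 by 9 mm foot with a 40 mm upstand along its +x edge; lies on the bench. Not part of the job. Origin: centre of the underside.
- tapping_block: Wooden tapping block 50 (x) by 120 (y) by 35 mm, lying on the bench. Not part of the job. Origin: centre of the underside.
- tape_measure: Black tape measure 60 (x) by 32 (y) by 55 mm, standing on the bench. Not part of the job. Origin: centre of the underside.
There are look-alikes about, which are no part of the job. What is shaped like the jar_wide but orange or yellow is not meant. Leave any brown or orange look-alike of the tub3 alone.

How it is judged (in metres and radians):
On the way, in this order (a step that is already met when the one before it is completed fails the run):
1. every tub's flip cover is snapped shut (value of joint each of tub1_cover, tub2_cover, tub3_cover, tub4_cover below 0.06 rad), for 0.2 s.
2. all the tubs, still shut, stand upright in the toolbox, let go (all of step 1 and x of tub1 in the frame of toolbox between -0.085 and 0.085 m and y of tub1 in the frame of toolbox between -0.145 and 0.145 m and z of each of tub1, tub2, tub3, tub4 in the frame of toolbox below 0.015 m and angle between each of tub1, tub2, tub3, tub4's own z axis and vertical below 0.2 rad and x of tub2 in the frame of toolbox between -0.085 and 0.085 m and y of tub2 in the frame of toolbox between -0.145 and 0.145 m and x of tub3 in the frame of toolbox between -0.085 and 0.085 m and y of tub3 in the frame of toolbox between -0.145 and 0.145 m and x of tub4 in the frame of toolbox between -0.085 and 0.085 m and y of tub4 in the frame of toolbox between -0.145 and 0.145 m and contact force between each of tub1, tub2, tub3, tub4 and the fingers below 0.1 N), for 0.2 s.
3. the toolbox lid is snapped shut (value of joint toolbox_lid below 0.025 rad), for 0.2 s.
At the end, for the whole second after the job is handed in: Every tub present has its cover shut (under 0.06 rad) and stands upright (within 0.2 rad) on the toolbox floor (within 10 mm); the toolbox lid is shut (under 0.025 rad); both jar caps are home (under 1.5 mm) and both jars stand upright on the bench within 60 mm of where they began (all of step 1 and x of tub1 in the frame of toolbox between -0.085 and 0.085 m and y of tub1 in the frame of toolbox between -0.145 and 0.145 m and z of each of tub1, tub2, tub3, tub4 in the frame of toolbox below 0.015 m and angle between each of tub1, tub2, tub3, tub4's own z axis and vertical below 0.2 rad and x of tub2 in the frame of toolbox between -0.085 and 0.085 m and y of tub2 in the frame of toolbox between -0.145 and 0.145 m and x of tub3 in the frame of toolbox between -0.085 and 0.085 m and y of tub3 in the frame of toolbox between -0.145 and 0.145 m and x of tub4 in the frame of toolbox between -0.085 and 0.085 m and y of tub4 in the frame of toolbox between -0.145 and 0.145 m and value of joint toolbox_lid below 0.025 rad and value of joint each of jar_wide_cap, jar_slim_cap below 0.0015 m and angle between each of jar_wide, jar_slim's own z axis and vertical below 0.15 rad and distance of each of jar_wide, jar_slim from where it was at the start of the episode below 0.06 m and height (world z) of each of jar_wide, jar_slim below 0.01 m); the robot touches nothing.
It fails at once if a bystander is shoved more than 5 cm (distance of any of corner_tile, tapping_block, tape_measure from where it was at the start of the episode above 0.05 m).
It fails at once if a glass jar is tipped over (angle between any of jar_wide, jar_slim's own z axis and vertical above 0.6 rad).
Of tub1, tub2, tub3, tub4 only 3 to 4 are there at a start; the rules pass over those that are not, and their reading is None.
At some moment in a run one of tub1, tub2, tub3, tub4 may be knocked a few centimetres aside while the robot is not near it.
It also fails if it takes over 210 s, if anything falls off the work surface, if the arm or the gripper's body presses on something with over 40 N, if the wrist force passes 120 N, or if a joint passes its speed limit or range.

## Working session

There is one attempt and no reset: what is moved stays moved. The work goes in short steps, Python scripts to look and compute and a tool call to move; the robot and the scene stay as the last step left them, time stands still between calls to the robot, and variables do not carry over. Pictures are saved under pics/ and viewed, at most 14 in all, crops included, and the job is handed in when it is done.

Besides the shell and the picture viewer there is one more tool, called after ">>>" by a JSON object that holds its "op" and its "data", one argument or row to a line. step_arm: Moves the arm, as the interface text tells. Its arguments: {"type":"object","properties":{"moves":{"type":"array"},"squeeze":{"type":"number"}},"required":["moves"]}

```bash
mkdir -p pics; cat > h.py <<'E'
import numpy as np, cv2
from rig import telemetry, imaging, r
from scipy.spatial.transform import Rotation as R
def cal(n):
    c=imaging.calibration(n); return c, np.array(c["cam_to_world"])
def ray(n,uv,c=None):
    c,T=c or cal(n)
    K=np.array([[c['fx'],0,c['cx']],[0,c['fy'],c['cy']],[0,0,1.]])
    d=np.array(c.get('dist',c.get('distortion',np.zeros(5))),float).ravel()
    p=cv2.undistortPoints(np.array([[uv]],float),K,d)[0,0]
    v=T[:3,:3]@np.array([p[0],-p[1],-1]); return T[:3,3],v
def at_z(n,uv,z,c=None):
    o,v=ray(n,uv,c); return o+v*(z-o[2])/v[2]
def proj(n,P,c=None):
    c,T=c or cal(n)
    q=(np.asarray(P,float)-T[:3,3])@T[:3,:3]
    return np.stack([c['cx']+c['fx']*q[...,0]/-q[...,2], c['cy']-c['fy']*q[...,1]/-q[...,2]],-1)
def save(n,f,crop=None,s=1):
    im=imaging.grab_frame(n)[:,:,::-1]
    np.save('last_'+n+'.npy',im)
    if crop: a,b,w,h=crop; im=im[b:b+h,a:a+w]
    if s!=1: im=cv2.resize(im,None,fx=s,fy=s,interpolation=cv2.INTER_CUBIC)
    cv2.imwrite('pics/'+f,im)
E
python3 - <<'E'
from h import *
for n in ['scene','side','wrist']:
    c,T=cal(n); print(n,{k:v for k,v in c.items() if k!='cam_to_world'},T.round(2).tolist())
save('scene','a_scene.png',s=1.5); save('side','a_side.png',s=1.5)
for cam in ['scene','side']:
  for n in ['toolbox','tub1','jar_wide','jar_slim','corner_tile','tapping_block','tape_measure']:
    print(cam,n,[(d['extent'],round(d['conf'],2)) for d in imaging.recognise(cam,n)], [(np.round(d['xy']).tolist(),round(d['conf'],2)) for d in imaging.mark_of(cam,n)])
print(telemetry.sense())
E
```

```text
scene {'fx': 396.1089473769566, 'fy': 396.1089473769566, 'cx': 249.35807589681517, 'cy': 189.97929184152528} [[0.22, -0.76, 0.61, 1162.9], [0.98, 0.17, -0.14, -231.47], [0.0, 0.62, 0.78, 971.44], [0.0, 0.0, 0.0, 1.0]]
side {'fx': 427.07320729153855, 'fy': 427.07320729153855, 'cx': 256.6359966850336, 'cy': 190.36042087312924} [[0.99, 0.1, -0.09, 381.25], [-0.13, 0.69, -0.71, -958.71], [-0.01, 0.72, 0.69, 950.49], [0.0, 0.0, 0.0, 1.0]]
wrist {'fx': 270.6491911122195, 'fy': 270.6491911122195, 'cx': 255.25770792321757, 'cy': 193.36531903410585} [[0.35, -0.91, -0.25, 152.99], [0.94, 0.33, 0.09, 609.01], [-0.0, -0.26, 0.96, 373.57], [0.0, 0.0, 0.0, 1.0]]
scene toolbox [([300.8, 171.0, 153.9, 78.3], 0.86)] [([356.0, 218.0], 0.59), ([244.0, 274.0], 0.31)]
scene tub1 [([182.7, 232.1, 32.5, 21.3], 0.97), ([244.8, 225.1, 20.1, 19.0], 0.95), ([180.0, 192.0, 29.5, 22.4], 0.93), ([81.3, 224.0, 25.7, 23.0], 0.85), ([235.8, 193.9, 14.3, 25.3], 0.63)] [([253.0, 239.0], 0.83), ([196.0, 210.0], 0.81), ([200.0, 247.0], 0.78), ([99.0, 239.0], 0.78), ([245.0, 214.0], 0.64)]
scene jar_wide [([347.3, 133.1,
[... 1432 characters left out ...]
.5, 'qpos': array([ 1.21660885e+00,  3.52982803e-01,  1.63336543e+00, -1.47995153e-05,
        1.15519332e+00, -2.37956092e-03]), 'qvel': array([-1.43003817e-04,  1.00687212e-03,  1.56311706e-04,  1.06086489e-03,
       -2.69407426e-03, -2.41137357e-05]), 'joint_efforts': array([ 2.07788048e-06, -6.05171585e+01, -3.42431581e+01,  3.29602892e-05,
        1.30896067e-03, -7.40818905e-06]), 'eef_pos': array([215.37368865, 586.74695763, 231.30653221]), 'tcp_rot': array([3.14154158e+00, 1.36615462e-05, 2.78979071e+00]), 'contact_force': array([-0.31741272,  0.40918471,  0.6164271 ]), 'wrist_torque': array([-0.04332988,  0.01930793, -0.00980448]), 'grasp_force': 0.0, 'opening': 1.0001888850801925}
```

View pics/a_scene.png

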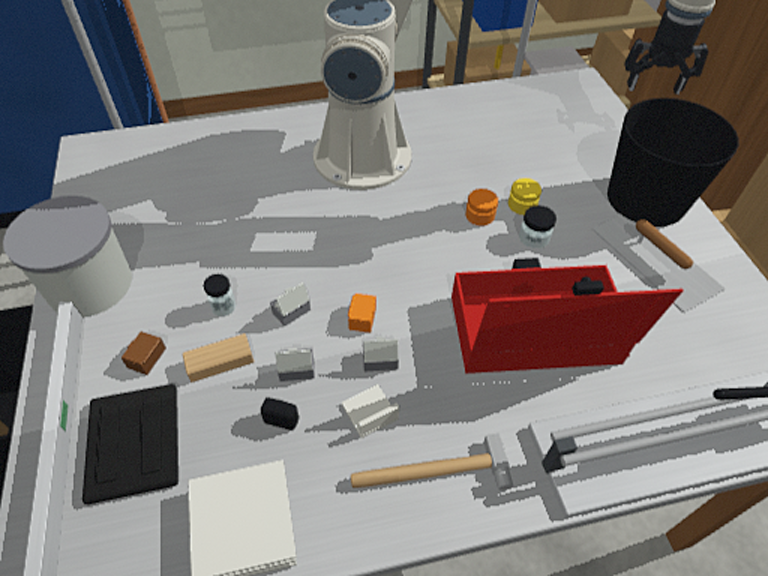

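View pics/a_side.png

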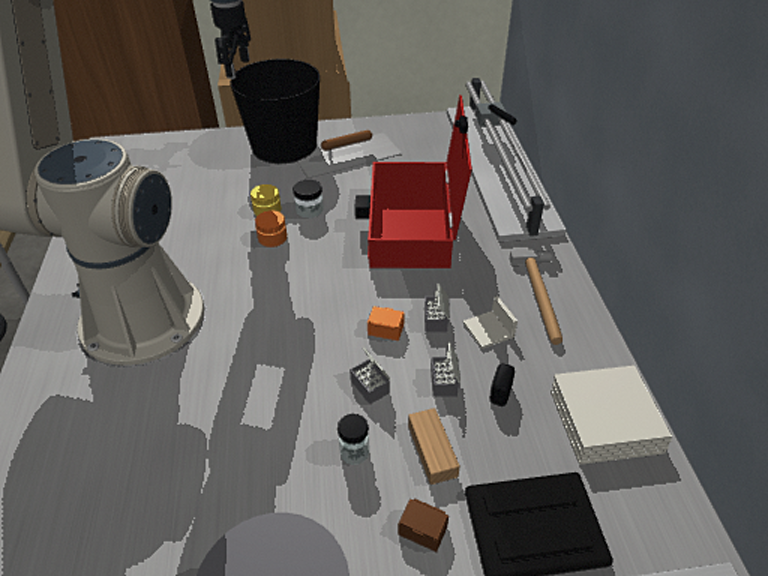

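```bash
python3 - <<'E'
from h import *
for n,l in {'scene':{'tubs':[(253,239),(196,210),(200,247),(99,239),(245,214)],'tb':[(356,218)],'jw':[(346,134),(318,145),(356,155)],'js':[(147,207)],'ct':[(244,274)],'blk':[(147,239)],'tape':[(183,284)]},
 'side':{'tubs':[(289,217),(283,353),(256,220),(295,255),(245,259)],'tb':[(273,150)],'jw':[(182,157),(178,138),(208,141)],'js':[(239,298)],'ct':[(329,216)],'blk':[(288,302)],'tape':[(332,260)]}}.items():
  for k,v in l.items(): print(n,k,[at_z(n,p,0)[:2].round().tolist() for p in v])
E
```

```text
scene tubs [[587.0, -90.0], [450.0, -235.0], [580.0, -241.0], [491.0, -518.0], [497.0, -94.0]]
scene tb [[583.0, 225.0]]
scene jw [[238.0, 327.0], [269.0, 213.0], [342.0, 323.0]]
scene js [[407.0, -378.0]]
scene ct [[688.0, -138.0]]
scene blk [[521.0, -385.0]]
scene tape [[681.0, -301.0]]
side tubs [[584.0, -108.0], [492.0, -522.0], [484.0, -106.0], [574.0, -251.0], [435.0, -245.0]]
side tb [[587.0, 217.0]]
side jw [[266.0, 223.0], [252.0, 336.0], [361.0, 302.0]]
side js [[406.0, -365.0]]
side ct [[704.0, -121.0]]
side blk [[528.0, -393.0]]
side tape [[671.0, -281.0]]
```

Three grey tubs are at scene px (253,239), (196,210) and (200,247). The look-alikes are orange at (245,214) and brown at (99,239). The black-capped wide jar is at (356,155), with orange (318,145) and yellow (346,134) ones beside it, and the slim jar is at (147,207). I'll move the wrist camera over the tubs for a close view.

```bash
cat > plan.py <<'E'
import numpy as np, sys, json
from scipy.spatial.transform import Rotation as R
from rig import telemetry
def rot(yaw,tilt=None):
    r=R.from_euler('xyz',[np.pi,0,yaw]); return r if tilt is None else r*R.from_rotvec(tilt)
def plan(wps,start=None):
    """wps: list of (xyz, yaw[, tool-frame tilt rotvec])"""
    s=telemetry.sense()
    p,r=(np.array(s['eef_pos']),R.from_euler('xyz',s['tcp_rot'])) if start is None else start
    for w in wps:
        P=np.array(w[0],float); Q=rot(*w[1:])
        n=0
        while True:
            d=r.inv().apply(P-p); t=(r.inv()*Q).as_rotvec()/np.radians(45)
            k=max(np.abs(d).max()/200,np.abs(t).max()/1.0, np.linalg.norm(d)/390,1e-9)
            f=1/max(1,np.ceil(k-1e-3))
            ds=np.round(d*f/200/.005)*.005; ts=np.round(t*f,3)
            rows=int(max(np.ceil(np.linalg.norm(ds)*200/50),np.ceil(np.linalg.norm(ts)*45/8.59),1))+1
            print(f"  turn {ts.round(3).tolist()} shift {ds.round(3).tolist()} rows {rows}")
            p=p+r.apply(ds*200); r=r*R.from_rotvec(ts*np.radians(45)); n+=1
            if f==1 or n>12: break
        print(' ->',p.round(1),r.as_euler('xyz').round(3))
    return p,r
E
python3 - <<'E'
from plan import *
plan([((510,-140,250),np.pi/2)])
E
```

```text
turn [0.0, -0.0, 0.517] shift [-0.88, -0.97, -0.03] rows 7
  turn [0.0, -0.0, 0.345] shift [-0.79, -0.36, -0.02] rows 5
  turn [0.0, -0.0, 0.345] shift [-0.86, -0.135, -0.02] rows 5
  turn [0.0, -0.0, 0.345] shift [-0.865, 0.1, -0.025] rows 5
 -> [ 510.2 -139.5  250.3] [ 3.142 -0.     1.571]
```

>>> {"op": "step_arm", "data": {
  "moves": [
    [[0,0,0.517],[-0.88,-0.97,-0.03],1],
    [[0,0,0.517],[-0.88,-0.97,-0.03],1],
    [[0,0,0.517],[-0.88,-0.97,-0.03],1],
    [[0,0,0.517],[-0.88,-0.97,-0.03],1],
    [[0,0,0.517],[-0.88,-0.97,-0.03],1],
    [[0,0,0.517],[-0.88,-0.97,-0.03],1],
    [[0,0,0.517],[-0.88,-0.97,-0.03],1],
    [[0,0,0.517],[-0.88,-0.97,-0.03],1]
  ]
}}

```text
clock: 2.3
eef_pos: [313.9, 344.8, 237.6]
tcp_rot: [3.141, -0.001, 2.383]
contact_force: [0.2, 0.1, 0.4]
opening: 1.002
grasp_force: 0.0
```

>>> {"op": "step_arm", "data": {
  "moves": [
    [[0,0,0.345],[-0.79,-0.36,-0.02],1],
    [[0,0,0.345],[-0.79,-0.36,-0.02],1],
    [[0,0,0.345],[-0.79,-0.36,-0.02],1],
    [[0,0,0.345],[-0.79,-0.36,-0.02],1],
    [[0,0,0.345],[-0.79,-0.36,-0.02],1]
  ]
}}

```text
clock: 2.8
eef_pos: [380.1, 182.3, 241.4]
tcp_rot: [3.141, 0.0, 2.111]
contact_force: [0.1, 0.7, 0.8]
opening: 1.0
grasp_force: 0.0
```

>>> {"op": "step_arm", "data": {
  "moves": [
    [[0,0,0.345],[-0.86,-0.135,-0.02],1],
    [[0,0,0.345],[-0.86,-0.135,-0.02],1],
    [[0,0,0.345],[-0.86,-0.135,-0.02],1],
    [[0,0,0.345],[-0.86,-0.135,-0.02],1],
    [[0,0,0.345],[-0.86,-0.135,-0.02],1]
  ]
}}

```text
clock: 3.3
eef_pos: [446.4, 21.2, 245.3]
tcp_rot: [3.141, 0.0, 1.84]
contact_force: [0.2, 0.5, -0.1]
opening: 1.002
grasp_force: 0.0
```

>>> {"op": "step_arm", "data": {
  "moves": [
    [[0,0,0.345],[-0.865,0.1,-0.025],1],
    [[0,0,0.345],[-0.865,0.1,-0.025],1],
    [[0,0,0.345],[-0.865,0.1,-0.025],1],
    [[0,0,0.345],[-0.865,0.1,-0.025],1],
    [[0,0,0.345],[-0.865,0.1,-0.025],1],
    [[0,0,0.345],[-0.865,0.1,-0.025],1]
  ]
}}

```text
clock: 3.9
eef_pos: [510.5, -137.7, 249.7]
tcp_rot: [-3.141, -0.001, 1.571]
contact_force: [-1.3, 0.4, 0.2]
opening: 1.001
grasp_force: 0.0
```

```bash
python3 - <<'E'
from h import *
s=telemetry.sense(); print(s['clock'],s['eef_pos'],s['tcp_rot'],s['contact_force'])
save('wrist','b_wrist.png',s=1.5); c=cal('wrist')
for n in ['tub1','jar_slim','tapping_block','corner_tile','tape_measure']:
  print(n,[(np.round(d['xy']).tolist(),at_z('wrist',d['xy'],0,c)[:2].round().tolist(),round(d['conf'],2)) for d in imaging.mark_of('wrist',n)])
E
```

```text
3.9 [ 510.52498784 -137.74971171  249.71503018] [-3.14056191e+00 -1.13096095e-03  1.57137217e+00] [-1.30020081  0.36897639  0.19229335]
tub1 [([241.0, 142.0], [489.0, -102.0], 0.8), ([311.0, 134.0], [589.0, -90.0], 0.69), ([295.0, 234.0], [572.0, -245.0], 0.67), ([212.0, 233.0], [442.0, -242.0], 0.56)]
jar_slim [([188.0, 301.0], [396.0, -366.0], 0.75)]
tapping_block [([266.0, 310.0], [528.0, -383.0], 0.82)]
corner_tile [([376.0, 160.0], [685.0, -127.0], 0.71), ([266.0, 308.0], [528.0, -381.0], 0.27)]
tape_measure []
```

View pics/b_wrist.png

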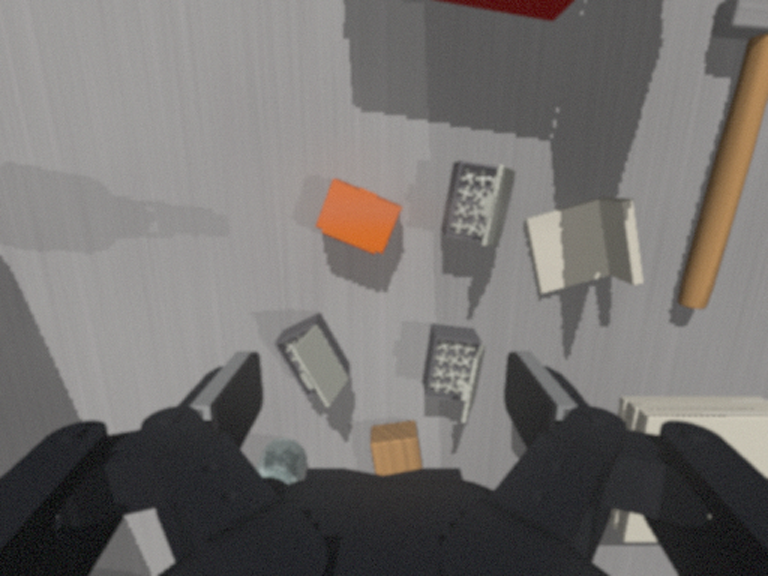

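The wrist view shows the orange tub at (240,145), tub A at (315,135), tub B at (210,240) and tub C at (303,240). I'll go lower for one close look and measure the poses from it.

>>> {"op": "step_arm", "data": {
  "moves": [
    [[0,0,0],[-0.46,0.03,0.45],1],
    [[0,0,0],[-0.46,0.03,0.45],1],
    [[0,0,0],[-0.46,0.03,0.45],1],
    [[0,0,0],[-0.46,0.03,0.45],1],
    [[0,0,0],[-0.46,0.03,0.45],1]
  ]
}}

```text
clock: 4.7
eef_pos: [516.0, -231.2, 160.3]
tcp_rot: [-3.141, -0.001, 1.57]
contact_force: [0.2, 0.5, 0.1]
opening: 1.003
grasp_force: 0.0
```

```bash
python3 - <<'E'
from h import *
s=telemetry.sense(); print(s['clock'],s['eef_pos'],s['tcp_rot'])
save('wrist','c_wrist.png',crop=(96,0,320,240),s=2.5); c=cal('wrist')
np.save('calc.npy',c[1])
for n in ['tub1']:
  print(n,[(np.round(d['xy']).tolist(),at_z('wrist',d['xy'],0,c)[:2].round().tolist(),round(d['conf'],2)) for d in imaging.mark_of('wrist',n)])
E
```

```text
4.7 [ 516.00154575 -231.16038742  160.26909698] [-3.14088113e+00 -6.48747290e-04  1.57004515e+00]
tub1 [([192.0, 188.0], [443.0, -241.0], 0.98), ([330.0, 44.0], [592.0, -91.0], 0.91), ([226.0, 58.0], [487.0, -104.0], 0.69), ([307.0, 189.0], [577.0, -243.0], 0.64)]
```

View pics/c_wrist.png

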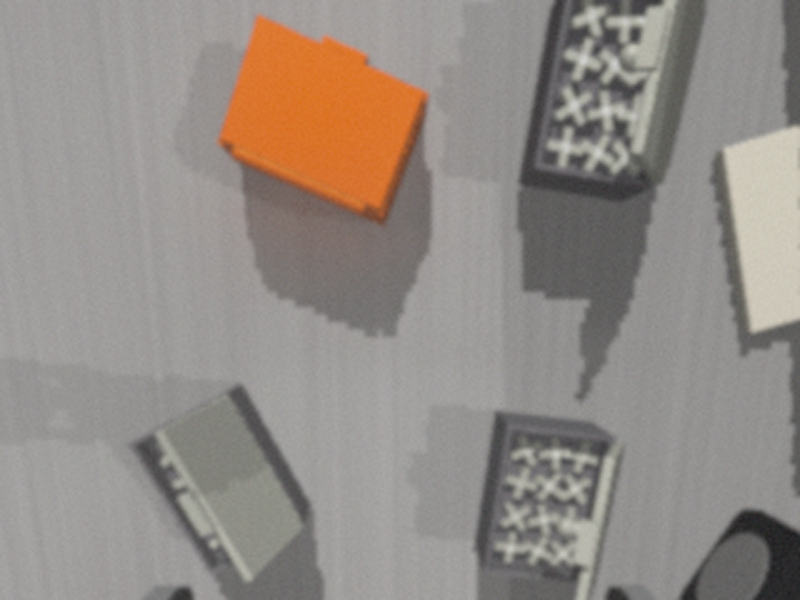

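```bash
python3 - <<'E'
from h import *
c=(imaging.calibration('wrist'),np.load('calc.npy'))
P=lambda a,z:at_z('wrist',(a[0]/2.5+96,a[1]/2.5),z,c)[:2].round(1)
print('cam',c[1][:3,3].round(1), 'nadir crop',((proj('wrist',[c[1][0,3],c[1][1,3],0],c)-[96,0])*2.5).round())
for n,l in {'C':[(497,412),(612,428),(478,570)],'A':[(522,187),(635,200),(558,0)],'B':[(240,385),(310,510),(135,445)]}.items():
  print(n,[(P(a,0).tolist(),P(a,36).tolist()) for a in l])
E
```

```text
cam [ 516.4 -164.9  304. ] nadir crop [398. 300.]
C [([561.2, -214.1], [555.9, -208.3]), ([613.9, -221.5], [602.3, -214.8]), ([554.8, -290.8], [550.3, -275.9])]
A [([568.2, -119.8], [562.1, -125.1]), ([615.7, -124.9], [603.9, -129.6]), ([579.1, -52.3], [571.7, -65.6])]
B [([445.7, -201.7], [454.0, -197.3]), ([474.9, -260.4], [479.8, -249.1]), ([395.8, -229.0], [410.1, -221.4])]
```

```bash
cat > tubs.py <<'E'
import numpy as np
T={'A':(593,-92,-.157),'B':(441,-240,.46),'C':(580,-248,-.105)}
def pt(n,X,Y,Z):
    x,y,a=T[n]; return (x+X*np.cos(a)-Y*np.sin(a), y+X*np.sin(a)+Y*np.cos(a), Z)
E
python3 - <<'E'
from plan import *; from tubs import *
plan([(pt('C',62,0,160),np.pi/2+T['C'][2]),(pt('C',62,0,100),np.pi/2+T['C'][2])])
E
```

```text
turn [0.002, 0.0, 0.134] shift [-0.12, 0.625, 0.01] rows 4
 -> [ 641.8 -254.8  159.6] [-3.141  0.     1.466]
  turn [-0.0, 0.0, 0.0] shift [0.0, -0.0, 0.3] rows 3
 -> [ 641.8 -254.8   99.6] [-3.141  0.     1.466]
```

>>> {"op": "step_arm", "data": {
  "moves": [
    [[0,0,0.134],[-0.12,0.625,0.01],-1],
    [[0,0,0.134],[-0.12,0.625,0.01],-1],
    [[0,0,0.134],[-0.12,0.625,0.01],-1],
    [[0,0,0.134],[-0.12,0.625,0.01],-1],
    [[0,0,0.134],[-0.12,0.625,0.31],-1],
    [[0,0,0.134],[-0.12,0.625,0.31],-1],
    [[0,0,0.134],[-0.12,0.625,0.31],-1],
    [[0,0,0.134],[-0.12,0.625,0.31],-1]
  ]
}}

```text
clock: 5.6
eef_pos: [641.4, -255.4, 99.9]
tcp_rot: [3.141, 0.0, 1.466]
contact_force: [0.1, -0.0, 1.2]
opening: 0.0
grasp_force: 0.0
```

>>> {"op": "step_arm", "data": {
  "moves": [
    [[0,0,0],[0,0,0.19],-1],
    [[0,0,0],[0,-0.085,0.19],-1],
    [[0,0,0],[0,-0.16,0.19],-1],
    [[0,0,0],[0,-0.215,0.195],-1],
    [[0,0,0],[0,-0.27,0.2],-1],
    [[0,0,0],[0,-0.31,0.22],-1],
    [[0,0,0],[0,-0.34,0.24],-1],
    [[0,0,0],[0,-0.36,0.265],-1]
  ]
}}

```text
clock: 6.4
eef_pos: [570.4, -248.3, 46.0]
tcp_rot: [3.139, 0.001, 1.465]
contact_force: [0.9, 1.1, 2.6]
opening: 0.002
grasp_force: 1.0
```

>>> {"op": "step_arm", "data": {
  "moves": [
    [[0,0,0],[0,0,0.02],-1],
    [[0,0,0],[0,0,0.03],-1],
    [[0,0,0],[0,0,0.04],-1],
    [[0,0,0],[0,0,0.04],-1]
  ]
}}

```text
clock: 6.8
eef_pos: [569.3, -247.9, 39.3]
tcp_rot: [-3.14, -0.0, 1.466]
contact_force: [-10.4, 2.8, 27.6]
opening: -0.002
grasp_force: 14.1
```

>>> {"op": "step_arm", "data": {
  "moves": [
    [[0,0,0],[0,0,-0.2],-1],
    [[0,0,0],[0,0,-0.4],-1],
    [[0,0,0],[0,0,-0.4],-1]
  ]
}}

```text
clock: 7.1
eef_pos: [572.8, -249.4, 122.2]
tcp_rot: [3.134, 0.002, 1.466]
contact_force: [1.0, -0.2, 0.0]
opening: -0.001
grasp_force: 0.0
```

```bash
python3 - <<'E'
from plan import *; from tubs import *
plan([(pt('A',62,0,120),np.pi/2+T['A'][2]),(pt('A',62,0,100),np.pi/2+T['A'][2])])
E
```

```text
turn [0.01, 0.003, 0.066] shift [0.775, 0.325, 0.01] rows 5
 -> [ 653.7 -102.   120.4] [-3.141 -0.     1.414]
  turn [-0.0, -0.0, 0.0] shift [0.0, 0.0, 0.1] rows 2
 -> [ 653.7 -102.   100.4] [-3.141 -0.     1.414]
```

>>> {"op": "step_arm", "data": {
  "moves": [
    [[0,0,0.066],[0.775,0.325,0.01],-1],
    [[0,0,0.066],[0.775,0.325,0.01],-1],
    [[0,0,0.066],[0.775,0.325,0.01],-1],
    [[0,0,0.066],[0.775,0.325,0.01],-1],
    [[0,0,0.066],[0.775,0.325,0.11],-1],
    [[0,0,0.066],[0.775,0.325,0.11],-1],
    [[0,0,0.066],[0.775,0.325,0.11],-1]
  ]
}}

```text
clock: 7.8
eef_pos: [649.6, -101.0, 94.4]
tcp_rot: [-3.139, 0.0, 1.414]
contact_force: [1.0, 0.0, -0.5]
opening: -0.002
grasp_force: 0.0
```

>>> {"op": "step_arm", "data": {
  "moves": [
    [[0,0,0],[0,0,0.19],-1],
    [[0,0,0],[0,-0.085,0.19],-1],
    [[0,0,0],[0,-0.16,0.19],-1],
    [[0,0,0],[0,-0.215,0.195],-1],
    [[0,0,0],[0,-0.27,0.2],-1],
    [[0,0,0],[0,-0.31,0.22],-1],
    [[0,0,0],[0,-0.34,0.24],-1],
    [[0,0,0],[0,-0.36,0.265],-1]
  ]
}}

```text
clock: 8.6
eef_pos: [579.7, -89.6, 42.7]
tcp_rot: [3.14, 0.0, 1.414]
contact_force: [-0.2, -0.1, 0.3]
opening: -0.003
grasp_force: 0.0
```

>>> {"op": "step_arm", "data": {
  "moves": [
    [[0,0,0],[0,0,0.02],-1],
    [[0,0,0],[0,0,0.03],-1],
    [[0,0,0],[0,0,0.04],-1],
    [[0,0,0],[0,0,0.04],-1]
  ]
}}

```text
clock: 9.0
eef_pos: [578.7, -89.4, 38.3]
tcp_rot: [-3.14, 0.0, 1.414]
contact_force: [-19.9, 2.8, 57.1]
opening: -0.002
grasp_force: 28.8
```

>>> {"op": "step_arm", "data": {
  "moves": [
    [[0,0,0],[0,0,-0.2],-1],
    [[0,0,0],[0,0,-0.4],-1],
    [[0,0,0],[0,0,-0.6],-1],
    [[0,0,0],[0,0,-0.6],-1]
  ]
}}

```text
clock: 9.4
eef_pos: [582.7, -89.9, 159.5]
tcp_rot: [3.133, -0.0, 1.414]
contact_force: [-0.2, 0.3, -0.6]
opening: 0.001
grasp_force: 0.0
```

```bash
python3 - <<'E'
from plan import *; from tubs import *
plan([(pt('B',62,0,160),np.pi/2+T['B'][2]),(pt('B',62,0,100),np.pi/2+T['B'][2])])
E
```

```text
turn [0.01, 0.003, -0.785] shift [-0.675, -0.33, -0.005] rows 6
 -> [ 496.4 -212.9  159.9] [3.141 0.    2.03 ]
  turn [0.0, 0.0, -0.001] shift [0.0, 0.0, 0.3] rows 3
 -> [ 496.5 -212.9   99.9] [3.141 0.    2.031]
```

>>> {"op": "step_arm", "data": {
  "moves": [
    [[0,0,-0.785],[-0.675,-0.33,0],-1],
    [[0,0,-0.785],[-0.675,-0.33,0],-1],
    [[0,0,-0.785],[-0.675,-0.33,0],-1],
    [[0,0,-0.785],[-0.675,-0.33,0],-1],
    [[0,0,-0.785],[-0.675,-0.33,0],-1],
    [[0,0,-0.785],[-0.675,-0.33,0.15],-1],
    [[0,0,-0.785],[-0.675,-0.33,0.29],-1],
    [[0,0,-0.785],[-0.675,-0.33,0.29],-1]
  ]
}}

```text
clock: 10.2
eef_pos: [490.3, -211.3, 92.6]
tcp_rot: [-3.137, -0.005, 2.03]
contact_force: [-0.1, 0.4, 0.2]
opening: -0.003
grasp_force: 0.0
```

>>> {"op": "step_arm", "data": {
  "moves": [
    [[0,0,0],[0,0,0.19],-1],
    [[0,0,0],[0,-0.085,0.19],-1],
    [[0,0,0],[0,-0.16,0.19],-1],
    [[0,0,0],[0,-0.215,0.195],-1],
    [[0,0,0],[0,-0.27,0.2],-1],
    [[0,0,0],[0,-0.31,0.22],-1],
    [[0,0,0],[0,-0.34,0.24],-1],
    [[0,0,0],[0,-0.36,0.265],-1]
  ]
}}

```text
clock: 11.0
eef_pos: [428.6, -245.0, 43.7]
tcp_rot: [3.141, 0.001, 2.03]
contact_force: [-0.8, -0.3, -0.0]
opening: 0.001
grasp_force: 0.0
```

>>> {"op": "step_arm", "data": {
  "moves": [
    [[0,0,0],[0,0,0.015],-1],
    [[0,0,0],[0,0,0.025],-1],
    [[0,0,0],[0,0,0.035],-1],
    [[0,0,0],[0,0,0.035],-1]
  ]
}}

```text
clock: 11.4
eef_pos: [428.1, -244.7, 38.5]
tcp_rot: [-3.14, -0.0, 2.031]
contact_force: [-14.3, 1.8, 45.8]
opening: -0.003
grasp_force: 22.9
```

>>> {"op": "step_arm", "data": {
  "moves": [
    [[0,0,0],[0,0,-0.2],-1],
    [[0,0,0],[0,0,-0.4],-1],
    [[0,0,0],[0,0,-0.6],-1],
    [[0,0,0],[0,0,-0.6],-1]
  ]
}}

```text
clock: 11.8
eef_pos: [431.5, -245.9, 160.9]
tcp_rot: [3.137, 0.007, 2.031]
contact_force: [0.6, -0.8, 0.7]
opening: 0.001
grasp_force: 0.0
```

```bash
python3 - <<'E'
from plan import *; from tubs import *
plan([((516,-225,165),np.pi/2)])
E
```

```text
turn [0.008, 0.007, 0.585] shift [-0.095, 0.425, -0.02] rows 5
 -> [ 516.1 -225.1  165.4] [-3.141  0.     1.571]
```

>>> {"op": "step_arm", "data": {
  "moves": [
    [[0.0,0.0,0.585],[-0.095,0.425,0],1],
    [[0.0,0.0,0.585],[-0.095,0.425,0],1],
    [[0.0,0.0,0.585],[-0.095,0.425,0],1],
    [[0.0,0.0,0.585],[-0.095,0.425,0],1],
    [[0.0,0.0,0.585],[-0.095,0.425,0],1],
    [[0.0,0.0,0.585],[-0.095,0.425,0],1],
    [[0.0,0.0,0.585],[-0.095,0.425,0],1],
    [[0.0,0.0,0.585],[-0.095,0.425,0],1]
  ]
}}

```text
clock: 12.6
eef_pos: [512.8, -223.9, 156.3]
tcp_rot: [3.142, 0.0, 1.571]
contact_force: [0.2, -0.3, 0.1]
opening: 1.0
grasp_force: 0.0
```

```bash
python3 - <<'E'
from h import *
s=telemetry.sense(); print(s['clock'],s['eef_pos'],s['tcp_rot'])
save('wrist','d_wrist.png',crop=(96,0,320,240),s=2.5); c=cal('wrist')
np.save('calc.npy',c[1])
for n in ['tub1']:
  print(n,[(np.round(d['xy']).tolist(),at_z('wrist',d['xy'],0,c)[:2].round().tolist(),round(d['conf'],2)) for d in imaging.mark_of('wrist',n)])
E
```

```text
12.6 [ 512.81579659 -223.87325368  156.34517046] [3.14154989e+00 1.02434383e-05 1.57148675e+00]
tub1 [([308.0, 196.0], [574.0, -243.0], 0.97), ([232.0, 63.0], [489.0, -102.0], 0.93), ([334.0, 51.0], [592.0, -91.0], 0.92)]
```

View pics/d_wrist.png

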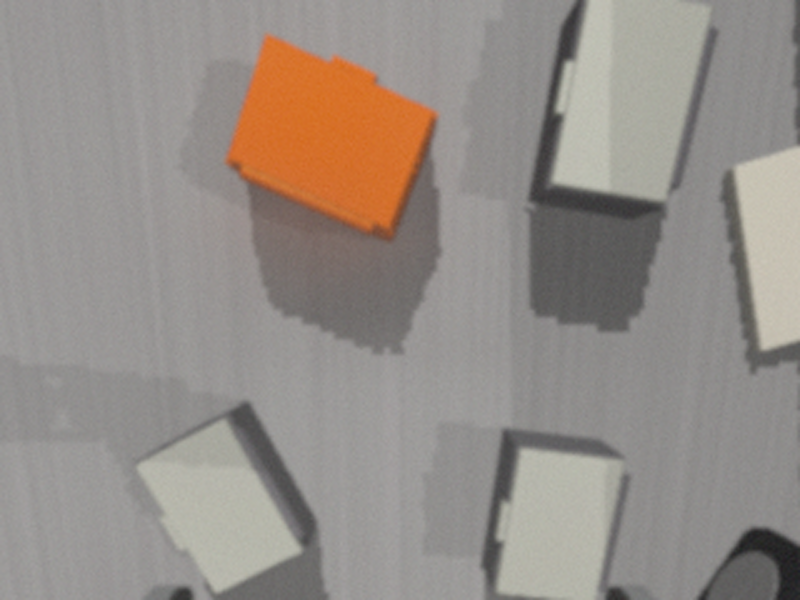

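All three covers lie flat and shut. I'll measure their corners at z = 40.

```bash
python3 - <<'E'
from h import *
c=(imaging.calibration('wrist'),np.load('calc.npy'))
P=lambda a:at_z('wrist',(a[0]/2.5+96,a[1]/2.5),40,c)[:2]
im=imaging  # cover plate: x -21..22, y -31..31 in tub frame
from scipy.optimize import least_squares
loc={'TL':(-21,31),'TR':(22,31),'BR':(22,-31),'BL':(-21,-31)}
for n,l in {'C':{'TL':(520,447),'TR':(622,458),'BR':(602,598),'BL':(497,592)},'A':{'BL':(550,187),'BR':(665,203),'TR':(712,5)},'B':{'TL':(138,466),'TR':(228,418),'BR':(300,550),'BL':(216,592)}}.items():
  W=np.array([P(v) for v in l.values()]); L=np.array([loc[k] for k in l])
  f=lambda p:((L@np.array([[np.cos(p[2]),np.sin(p[2])],[-np.sin(p[2]),np.cos(p[2])]])+p[:2])-W).ravel()
  s=least_squares(f,[*W.mean(0),0]); print(n,s.x.round(3),s.fun.round(1))
# lid/toolbox
save('side','x.png');save('scene','y.png')
print([ (d['extent'],round(d['conf'],2)) for d in imaging.recognise('side','toolbox_lid')],[(d['xy'],d['conf']) for d in imaging.mark_of('scene','toolbox')])
E
```

```text
C [ 5.77683e+02 -2.46157e+02 -8.30000e-02] [-1.2  0.1  1.4  1.  -0.6 -1.   0.4 -0.2]
A [ 5.91365e+02 -9.11740e+01 -1.37000e-01] [-0.5  0.3  0.7 -0.2 -0.2 -0.2]
B [ 441.266 -238.847    0.461] [-1.5  0.7  0.2  0.7  2.1 -0.4 -0.8 -1. ]
[([294.4, 67.0, 18.1, 88.1], 0.93)] [([356.8, 217.0], 0.63)]
```

```bash
python3 - <<'E'
from h import *
g=lambda n,p,z:at_z(n,(p[0]/1.5,p[1]/1.5),z)[:2].round().tolist()
print('scene', {'-x-y rim':g('scene',(452,275),80),'-x+y rim':g('scene',(608,268),80),'+x-y bot':g('scene',(465,370),0),'+x+y bot':g('scene',(628,362),0)})
print('side', {'-x-y bot':g('side',(370,267),0),'+x-y bot':g('side',(450,268),0),'-x+y rim':g('side',(375,163),80),'+x+y rim':g('side',(448,163),80)})
# lid top edge corners: side (460,97) far? & (470,190)?; scene (682,290) top +y corner
for x in np.arange(660,760,10): print(x, [ (proj('scene',[x,370,z])*1.5).round().tolist() for z in (230,250,260)], [(proj('side',[x,370,z])*1.5).round().tolist() for z in (230,250,260)])
E
```

```text
scene {'-x-y rim': [481.0, 78.0], '-x+y rim': [531.0, 382.0], '+x-y bot': [646.0, 61.0], '+x+y bot': [697.0, 368.0]}
side {'-x-y bot': [478.0, 83.0], '+x-y bot': [652.0, 55.0], '-x+y rim': [525.0, 369.0], '+x+y rim': [701.0, 343.0]}
660 [[666.0, 269.0], [671.0, 261.0], [673.0, 257.0]] [[432.0, 102.0], [432.0, 94.0], [432.0, 90.0]]
670 [[669.0, 274.0], [674.0, 266.0], [676.0, 262.0]] [[436.0, 102.0], [436.0, 94.0], [437.0, 90.0]]
680 [[672.0, 278.0], [677.0, 271.0], [680.0, 266.0]] [[440.0, 102.0], [441.0, 94.0], [441.0, 90.0]]
690 [[676.0, 283.0], [681.0, 275.0], [683.0, 271.0]] [[445.0, 101.0], [445.0, 93.0], [445.0, 89.0]]
700 [[679.0, 288.0], [684.0, 280.0], [687.0, 276.0]] [[449.0, 101.0], [449.0, 93.0], [450.0, 89.0]]
710 [[682.0, 293.0], [688.0, 285.0], [690.0, 281.0]] [[453.0, 101.0], [454.0, 93.0], [454.0, 89.0]]
720 [[686.0, 298.0], [691.0, 290.0], [694.0, 286.0]] [[457.0, 100.0], [458.0, 92.0], [458.0, 88.0]]
730 [[689.0, 303.0], [695.0, 295.0], [697.0, 291.0]] [[462.0, 100.0], [462.0, 92.0], [463.0, 88.0]]
740 [[693.0, 308.0], [698.0, 300.0], [701.0, 296.0]] [[466.0, 100.0], [467.0, 92.0], [467.0, 88.0]]
750 [[696.0, 313.0], [702.0, 305.0], [705.0, 301.0]] [[470.0, 100.0], [471.0, 91.0], [471.0, 87.0]]
```

```bash
python3 - <<'E'
import numpy as np,cv2
a=np.load('last_scene.npy')[160:260,290:470]; b=np.load('last_side.npy')[55:190,225:345]
a=cv2.resize(a,(720,400),interpolation=cv2.INTER_CUBIC); b=cv2.resize(b,None,fx=4,fy=4,interpolation=cv2.INTER_CUBIC)[:540]
cv2.imwrite('pics/e1.png',a); cv2.imwrite('pics/e2.png',b)
E
```

View pics/e1.png

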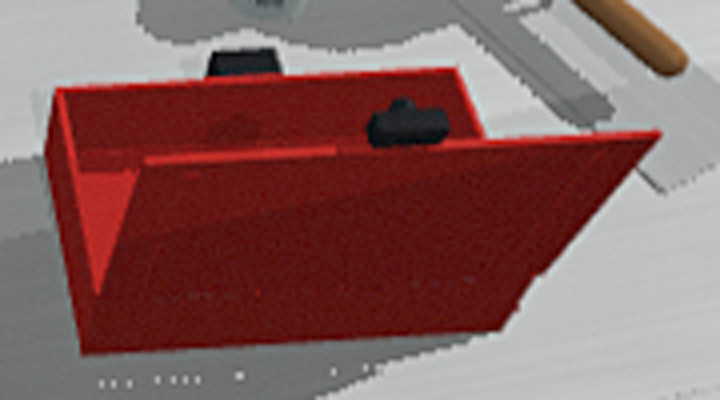

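View pics/e2.png

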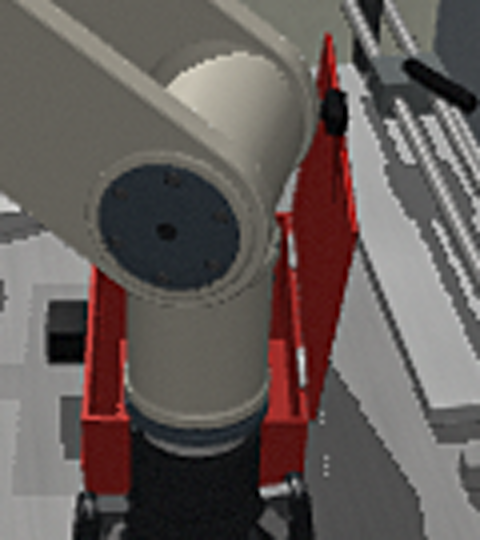

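```bash
cat > tubs.py <<'E'
import numpy as np
T={'A':(591.4,-91.2,-.14),'B':(441.3,-238.8,.461),'C':(577.7,-246.2,-.085),'box':(589,217,-.162)}
def pt(n,X,Y,Z):
    x,y,a=T[n]; return (x+X*np.cos(a)-Y*np.sin(a), y+X*np.sin(a)+Y*np.cos(a), Z)
def pose(n,X,Y,Z): return (pt(n,X,Y,Z),np.pi/2+T[n][2])
E
python3 - <<'E'
from plan import *; from tubs import *; from h import proj
for th in np.arange(1.4,1.81,.1): print(round(th,2),[(proj(c,pt('box',90-180*np.cos(th),Y,80+180*np.sin(th)))*1.5).round().tolist() for c in('scene','side') for Y in (150,-150)])
plan([pose('C',0,0,80),pose('C',0,0,7),pose('C',0,0,147),pose('box',-12,-95,147),pose('box',-12,-95,40),pose('box',-12,-95,14)])
E
```

```text
1.4 [[668.0, 265.0], [480.0, 274.0], [439.0, 94.0], [443.0, 169.0]]
1.5 [[673.0, 273.0], [482.0, 282.0], [447.0, 93.0], [453.0, 168.0]]
1.6 [[677.0, 282.0], [484.0, 291.0], [455.0, 93.0], [462.0, 168.0]]
1.7 [[681.0, 292.0], [486.0, 301.0], [463.0, 94.0], [472.0, 169.0]]
1.8 [[685.0, 302.0], [488.0, 312.0], [470.0, 95.0], [481.0, 170.0]]
  turn [0.0, 0.0, 0.108] shift [-0.11, 0.325, 0.38] rows 4
 -> [ 578.2 -245.8   80.4] [3.141 0.    1.486]
  turn [0.0, 0.0, 0.0] shift [-0.0, -0.0, 0.365] rows 3
 -> [ 578.2 -245.8    7.4] [3.141 0.    1.486]
  turn [0.0, 0.0, 0.0] shift [-0.0, -0.0, -0.7] rows 4
 -> [ 578.2 -245.7  147.4] [3.141 0.    1.486]
  turn [0.0, 0.0, 0.049] shift [0.92, -0.12, 0.0] rows 5
  turn [0.0, 0.0, 0.049] shift [0.915, -0.155, 0.0] rows 5
 -> [561.5 125.  147.3] [3.141 0.    1.409]
  turn [0.0, 0.0, 0.0] shift [0.0, 0.0, 0.535] rows 4
 -> [561.5 125.   40.3] [3.141 0.    1.409]
  turn [0.0, 0.0, 0.0] shift [0.0, 0.0, 0.13] rows 2
 -> [561.5 125.   14.3] [3.141 0.    1.409]
```

>>> {"op": "step_arm", "data": {
  "moves": [
    [[0,0,0.108],[-0.11,0.325,0.2],0.5],
    [[0,0,0.108],[-0.11,0.325,0.38],0.5],
    [[0,0,0.108],[-0.11,0.325,0.38],0.5],
    [[0,0,0.108],[-0.11,0.325,0.38],0.5],
    [[0,0,0.108],[-0.11,0.325,0.38],0.5],
    [[0,0,0.108],[-0.11,0.325,0.38],0.5],
    [[0,0,0.108],[-0.11,0.325,0.38],0.5]
  ]
}}

```text
clock: 13.6
eef_pos: [578.5, -245.9, 82.1]
tcp_rot: [3.139, 0.001, 1.486]
contact_force: [0.3, 0.4, -0.2]
opening: 0.748
grasp_force: 0.0
```

>>> {"op": "step_arm", "data": {
  "moves": [
    [[0,0,0],[0,0,0.15],0.5],
    [[0,0,0],[0,0,0.3],0.5],
    [[0,0,0],[0,0,0.34],0.5],
    [[0,0,0],[0,0,0.34],0.5],
    [[0,0,0],[0,0,0.34],0.5]
  ]
}}

```text
clock: 14.1
eef_pos: [578.9, -246.0, 13.6]
tcp_rot: [3.14, 0.0, 1.486]
contact_force: [-0.0, -0.9, 0.3]
opening: 0.746
grasp_force: 0.0
```

Centred over C. I'll lower the last 6 mm, then close and lift.

>>> {"op": "step_arm", "data": {
  "moves": [
    [[0,0,0],[0,0,0.03],0.5],
    [[0,0,0],[0,0,0.03],-1],
    [[0,0,0],[0,0,0.03],-1],
    [[0,0,0],[0,0,0.03],-1],
    [[0,0,0],[0,0,0.03],-1],
    [[0,0,0],[0,0,0.03],-1],
    [[0,0,0],[0,0,0.03],-1]
  ],
  "squeeze": 40
}}

```text
clock: 14.8
eef_pos: [578.6, -245.9, 7.0]
tcp_rot: [3.141, 0.0, 1.486]
contact_force: [-0.4, -0.2, 5.5]
opening: 0.506
grasp_force: 41.7
```

>>> {"op": "step_arm", "data": {
  "moves": [
    [[0,0,0],[0,0,-0.1],-1],
    [[0,0,0],[0,0,-0.3],-1],
    [[0,0,0],[0,0,-0.5],-1],
    [[0,0,0],[0,0,-0.7],-1],
    [[0,0,0],[0,0,-0.7],-1]
  ]
}}

```text
clock: 15.3
eef_pos: [581.3, -247.0, 152.0]
tcp_rot: [3.133, 0.003, 1.486]
contact_force: [2.0, -0.6, -1.7]
opening: 0.513
grasp_force: 41.4
```

>>> {"op": "step_arm", "data": {
  "moves": [
    [[0,0,0.049],[0.92,-0.12,0],-1],
    [[0,0,0.049],[0.92,-0.12,0],-1],
    [[0,0,0.049],[0.92,-0.12,0],-1],
    [[0,0,0.049],[0.92,-0.12,0],-1],
    [[0,0,0.049],[0.92,-0.12,0],-1]
  ]
}}

```text
clock: 15.8
eef_pos: [568.6, -56.2, 145.2]
tcp_rot: [-3.139, -0.001, 1.451]
contact_force: [0.6, -0.7, -2.1]
opening: 0.51
grasp_force: 41.3
```

>>> {"op": "step_arm", "data": {
  "moves": [
    [[0,0,0.049],[0.915,-0.155,0],-1],
    [[0,0,0.049],[0.915,-0.155,0],-1],
    [[0,0,0.049],[0.915,-0.155,0],-1],
    [[0,0,0.049],[0.915,-0.155,0],-1],
    [[0,0,0.049],[0.915,-0.155,0],-1],
    [[0,0,0.049],[0.915,-0.155,0],-1],
    [[0,0,0.049],[0.915,-0.155,0],-1]
  ]
}}

```text
clock: 16.5
eef_pos: [561.3, 124.1, 145.7]
tcp_rot: [-3.141, 0.001, 1.409]
contact_force: [-0.9, 0.2, -1.5]
opening: 0.512
grasp_force: 41.3
```

```bash
python3 - <<'E'
from h import *
save('wrist','f.png',s=1.5)
E
```

```text
(no output)
```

View pics/f.png

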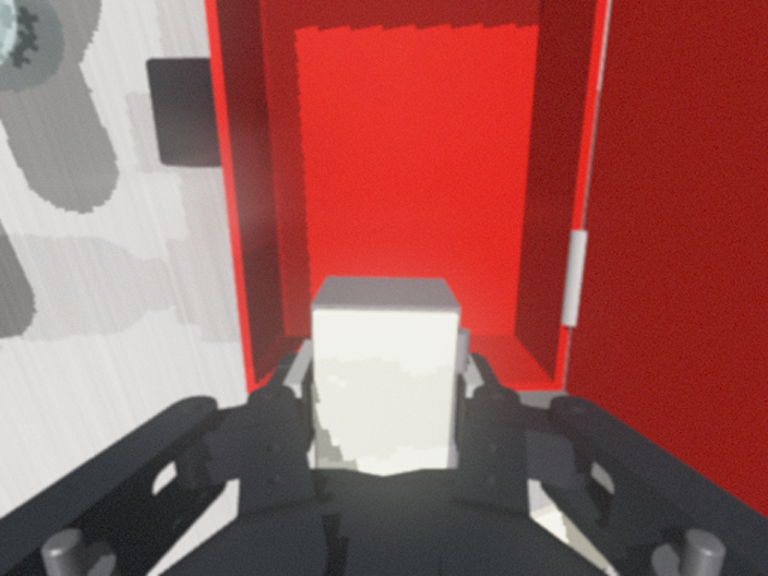

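```bash
python3 - <<'E'
from h import *
from tubs import *
for a in [(250,390),(560,390),(212,0),(605,0)]: 
  w=at_z('wrist',(a[0]/1.5,a[1]/1.5),80)[:2]; d=w-np.array(T['box'][:2]); t=T['box'][2]
  print(w.round(), (np.cos(t)*d[0]+np.sin(t)*d[1]).round(1),(-np.sin(t)*d[0]+np.cos(t)*d[1]).round(1))
E
```

```text
[478.  87.] -88.4 -146.1
[653.  58.] 88.7 -146.5
[510. 278.] -88.2 47.3
[683. 249.] 87.1 46.8
```

The box pose agrees with the rim to 2–4 mm. Lowering C.

>>> {"op": "step_arm", "data": {
  "moves": [
    [[0,0,0],[0,0,0.2],-1],
    [[0,0,0],[0,0,0.4],-1],
    [[0,0,0],[0,0,0.55],-1],
    [[0,0,0],[0,0,0.6],-1],
    [[0,0,0],[0,0,0.63],-1],
    [[0,0,0],[0,0,0.65],-1],
    [[0,0,0],[0,0,0.66],-1],
    [[0,0,0],[0,0,0.66],-1]
  ]
}}

```text
clock: 17.35
eef_pos: [562.3, 125.2, 15.2]
tcp_rot: [3.14, -0.001, 1.409]
contact_force: [-0.9, 0.7, -2.5]
opening: 0.505
grasp_force: 41.2
```

>>> {"op": "step_arm", "data": {
  "moves": [
    [[0,0,0],[0,0,0],0.5],
    [[0,0,0],[0,0,0],0.5],
    [[0,0,0],[0,0,0],0.5],
    [[0,0,0],[0,0,0],0.5],
    [[0,0,0],[0,0,-0.2],0.5],
    [[0,0,0],[0,0,-0.4],0.5],
    [[0,0,0],[0,0,-0.66],0.5],
    [[0,0,0],[0,0,-0.66],0.5]
  ]
}}

```text
clock: 18.15
eef_pos: [565.4, 126.0, 152.6]
tcp_rot: [3.132, -0.004, 1.409]
contact_force: [0.1, -0.0, 0.5]
opening: 0.751
grasp_force: 0.0
```

```bash
python3 - <<'E'
from plan import *; from tubs import *; from h import *
save('scene','t1.png')
print([(at_z('scene',d['xy'],0)[:2].round().tolist(),np.round(d['xy']).tolist(),round(d['conf'],2)) for d in imaging.mark_of('scene','tub1')])
plan([pose('A',0,0,147),pose('A',0,0,7),pose('A',0,0,147),pose('box',-12,0,147)])
E
```

```text
[([482.0, -523.0], [97.0, 237.0], 0.95), ([587.0, -87.0], [254.0, 239.0], 0.79), ([437.0, -248.0], [191.0, 207.0], 0.74), ([480.0, -93.0], [244.0, 210.0], 0.64), ([559.0, 135.0], [325.0, 217.0], 0.49)]
  turn [0.002, -0.001, -0.014] shift [-0.525, 0.16, 0.0] rows 4
  turn [0.002, -0.0, -0.014] shift [-0.52, 0.15, 0.005] rows 4
 -> [591.2 -90.8 146.8] [-3.142 -0.     1.431]
  turn [-0.0, -0.0, 0.0] shift [-0.0, 0.0, 0.7] rows 4
 -> [591.2 -90.7   6.8] [-3.142 -0.     1.431]
  turn [-0.0, -0.0, 0.0] shift [-0.0, 0.0, -0.7] rows 4
 -> [591.2 -90.8 146.8] [-3.142 -0.     1.431]
  turn [-0.0, -0.0, 0.014] shift [0.76, -0.145, -0.0] rows 5
  turn [-0.0, -0.0, 0.014] shift [0.76, -0.15, -0.0] rows 5
 -> [576.8 218.6 146.9] [-3.142 -0.     1.409]
```

>>> {"op": "step_arm", "data": {
  "moves": [
    [[0,0,-0.014],[-0.525,0.165,0],0.5],
    [[0,0,-0.014],[-0.525,0.165,0],0.5],
    [[0,0,-0.014],[-0.525,0.165,0],0.5],
    [[0,0,-0.014],[-0.525,0.165,0],0.5]
  ]
}}

```text
clock: 18.65
eef_pos: [576.3, 14.6, 144.5]
tcp_rot: [-3.139, 0.001, 1.417]
contact_force: [-0.2, 0.5, -0.5]
opening: 0.747
grasp_force: 0.0
```

>>> {"op": "step_arm", "data": {
  "moves": [
    [[0,0,-0.014],[-0.52,0.165,0.2],0.5],
    [[0,0,-0.014],[-0.52,0.165,0.3],0.5],
    [[0,0,-0.014],[-0.52,0.165,0.35],0.5],
    [[0,0,-0.014],[-0.52,0.165,0.35],0.5],
    [[0,0,-0.014],[-0.52,0.165,0.35],0.5],
    [[0,0,-0.014],[-0.52,0.165,0.35],0.5]
  ]
}}

```text
clock: 19.25
eef_pos: [594.5, -90.0, 76.8]
tcp_rot: [3.141, -0.0, 1.432]
contact_force: [0.4, 0.5, -0.0]
opening: 0.749
grasp_force: 0.0
```

>>> {"op": "step_arm", "data": {
  "moves": [
    [[0,0,0],[-0.005,-0.015,0.1],0.5],
    [[0,0,0],[-0.005,-0.015,0.25],0.5],
    [[0,0,0],[-0.005,-0.015,0.35],0.5],
    [[0,0,0],[-0.005,-0.015,0.35],0.5],
    [[0,0,0],[-0.005,-0.015,0.35],0.5],
    [[0,0,0],[-0.005,-0.015,0.35],0.5]
  ]
}}

```text
clock: 19.85
eef_pos: [592.4, -91.7, 8.0]
tcp_rot: [3.139, -0.0, 1.432]
contact_force: [1.0, -0.3, 0.6]
opening: 0.749
grasp_force: 0.0
```

>>> {"op": "step_arm", "data": {
  "moves": [
    [[0,0,0],[0,0,0],-1],
    [[0,0,0],[0,0,0],-1],
    [[0,0,0],[0,0,0],-1],
    [[0,0,0],[0,0,0],-1],
    [[0,0,0],[0,0,0],-1],
    [[0,0,0],[0,0,0],-1]
  ],
  "squeeze": 40
}}

```text
clock: 20.45
eef_pos: [592.0, -92.2, 7.7]
tcp_rot: [3.14, -0.0, 1.431]
contact_force: [-1.3, 0.6, 6.2]
opening: 0.507
grasp_force: 40.7
```

>>> {"op": "step_arm", "data": {
  "moves": [
    [[0,0,0],[0,0,-0.1],-1],
    [[0,0,0],[0,0,-0.3],-1],
    [[0,0,0],[0,0,-0.5],-1],
    [[0,0,0],[0,0,-0.7],-1],
    [[0,0,0],[0,0,-0.7],-1],
    [[0,0,0],[0,0,-0.7],-1]
  ]
}}

```text
clock: 21.05
eef_pos: [591.5, -92.3, 147.3]
tcp_rot: [3.139, 0.0, 1.431]
contact_force: [-0.7, -0.3, -3.2]
opening: 0.506
grasp_force: 42.0
```

>>> {"op": "step_arm", "data": {
  "moves": [
    [[0,0,0.014],[0.76,-0.145,0],-1],
    [[0,0,0.014],[0.76,-0.145,0],-1],
    [[0,0,0.014],[0.76,-0.145,0],-1],
    [[0,0,0.014],[0.76,-0.145,0],-1],
    [[0,0,0.014],[0.76,-0.145,0],-1]
  ]
}}

```text
clock: 21.55
eef_pos: [582.2, 63.7, 144.5]
tcp_rot: [-3.139, 0.001, 1.423]
contact_force: [0.1, 0.2, -2.2]
opening: 0.508
grasp_force: 41.9
```

>>> {"op": "step_arm", "data": {
  "moves": [
    [[0,0,0.014],[0.76,-0.15,0],-1],
    [[0,0,0.014],[0.76,-0.15,0],-1],
    [[0,0,0.014],[0.76,-0.15,0],-1],
    [[0,0,0.014],[0.76,-0.15,0],-1],
    [[0,0,0.014],[0.76,-0.15,0],-1],
    [[0,0,0.014],[0.76,-0.15,0],-1],
    [[0,0,0.014],[0.76,-0.15,0],-1]
  ]
}}

```text
clock: 22.25
eef_pos: [576.8, 215.2, 145.8]
tcp_rot: [-3.141, 0.001, 1.407]
contact_force: [-2.0, 0.2, -1.9]
opening: 0.509
grasp_force: 41.9
```

>>> {"op": "step_arm", "data": {
  "moves": [
    [[0,0,0],[0,0,0.2],-1],
    [[0,0,0],[0,0,0.4],-1],
    [[0,0,0],[0,0,0.55],-1],
    [[0,0,0],[0,0,0.6],-1],
    [[0,0,0],[0,0,0.63],-1],
    [[0,0,0],[0,0,0.65],-1],
    [[0,0,0],[0,0,0.66],-1],
    [[0,0,0],[0,0,0.66],-1]
  ]
}}

```text
clock: 23.05
eef_pos: [577.4, 217.3, 15.2]
tcp_rot: [3.14, -0.001, 1.409]
contact_force: [0.6, 1.0, -1.4]
opening: 0.507
grasp_force: 41.8
```

>>> {"op": "step_arm", "data": {
  "moves": [
    [[0,0,0],[0,0,0],0.5],
    [[0,0,0],[0,0,0],0.5],
    [[0,0,0],[0,0,0],0.5],
    [[0,0,0],[0,0,0],0.5],
    [[0,0,0],[0,0,-0.2],0.5],
    [[0,0,0],[0,0,-0.4],0.5],
    [[0,0,0],[0,0,-0.66],0.5],
    [[0,0,0],[0,0,-0.66],0.5]
  ]
}}

```text
clock: 23.85
eef_pos: [580.5, 218.6, 153.0]
tcp_rot: [3.133, -0.005, 1.409]
contact_force: [-0.2, 0.4, 0.2]
opening: 0.751
grasp_force: 0.0
```

>>> {"op": "step_arm", "data": {
  "moves": [
    [[0,0,0],[0,0,0],0.5],
    [[0,0,0],[0,0,0],0.5]
  ]
}}

```text
clock: 24.05
eef_pos: [576.0, 216.9, 145.4]
tcp_rot: [-3.14, 0.001, 1.409]
contact_force: [-0.0, 0.7, 0.4]
opening: 0.75
grasp_force: 0.0
```

```bash
python3 - <<'E'
from plan import *; from tubs import *; from h import *
save('scene','t2.png')
print([(at_z('scene',d['xy'],0)[:2].round().tolist(),np.round(d['xy']).tolist(),round(d['conf'],2)) for d in imaging.mark_of('scene','tub1')])
plan([pose('B',0,0,147)])
E
```

```text
[([487.0, -88.0], [246.0, 211.0], 0.98), ([502.0, -526.0], [96.0, 243.0], 0.74), ([562.0, 128.0], [323.0, 218.0], 0.63), ([446.0, -239.0], [194.0, 209.0], 0.59)]
  turn [-0.001, 0.0, -0.264] shift [-0.785, -0.1, -0.005] rows 5
  turn [-0.001, 0.0, -0.264] shift [-0.75, -0.26, -0.0] rows 5
  turn [-0.002, 0.001, -0.265] shift [-0.68, -0.405, -0.005] rows 5
 -> [ 441.2 -239.1  147.3] [ 3.141 -0.     2.032]
```

>>> {"op": "step_arm", "data": {
  "moves": [
    [[0,0,-0.264],[-0.785,-0.1,0],0.5],
    [[0,0,-0.264],[-0.785,-0.1,0],0.5],
    [[0,0,-0.264],[-0.785,-0.1,0],0.5],
    [[0,0,-0.264],[-0.785,-0.1,0],0.5],
    [[0,0,-0.264],[-0.785,-0.1,0],0.5]
  ]
}}

```text
clock: 24.65
eef_pos: [530.8, 64.0, 145.3]
tcp_rot: [-3.14, 0.0, 1.614]
contact_force: [0.3, 0.1, 0.2]
opening: 0.751
grasp_force: 0.0
```

>>> {"op": "step_arm", "data": {
  "moves": [
    [[0,0,-0.264],[-0.75,-0.26,0],0.5],
    [[0,0,-0.264],[-0.75,-0.26,0],0.5],
    [[0,0,-0.264],[-0.75,-0.26,0],0.5],
    [[0,0,-0.264],[-0.75,-0.26,0],0.5],
    [[0,0,-0.264],[-0.75,-0.26,0],0.5]
  ]
}}

```text
clock: 25.15
eef_pos: [486.8, -87.4, 145.9]
tcp_rot: [-3.141, -0.0, 1.821]
contact_force: [0.5, 0.0, -0.6]
opening: 0.75
grasp_force: 0.0
```

>>> {"op": "step_arm", "data": {
  "moves": [
    [[0,0,-0.265],[-0.68,-0.405,0],0.5],
    [[0,0,-0.265],[-0.68,-0.405,0.1],0.5],
    [[0,0,-0.265],[-0.68,-0.405,0.25],0.5],
    [[0,0,-0.265],[-0.68,-0.405,0.35],0.5],
    [[0,0,-0.265],[-0.68,-0.405,0.35],0.5],
    [[0,0,-0.265],[-0.68,-0.405,0.35],0.5],
    [[0,0,-0.265],[-0.68,-0.405,0.35],0.5],
    [[0,0,-0.265],[-0.68,-0.405,0.35],0.5]
  ]
}}

```text
clock: 25.95
eef_pos: [443.7, -237.8, 77.3]
tcp_rot: [3.14, 0.001, 2.034]
contact_force: [-0.1, -0.3, -0.0]
opening: 0.752
grasp_force: 0.0
```

```bash
python3 - <<'E'
from plan import *; from tubs import *; from h import *
save('wrist','g.png',s=1.5)
plan([pose('B',0,0,7)])
E
```

```text
turn [0.002, 0.002, 0.002] shift [0.0, -0.01, 0.35] rows 3
 -> [ 441.9 -238.9    7.3] [-3.141 -0.     2.032]
```

View pics/g.png

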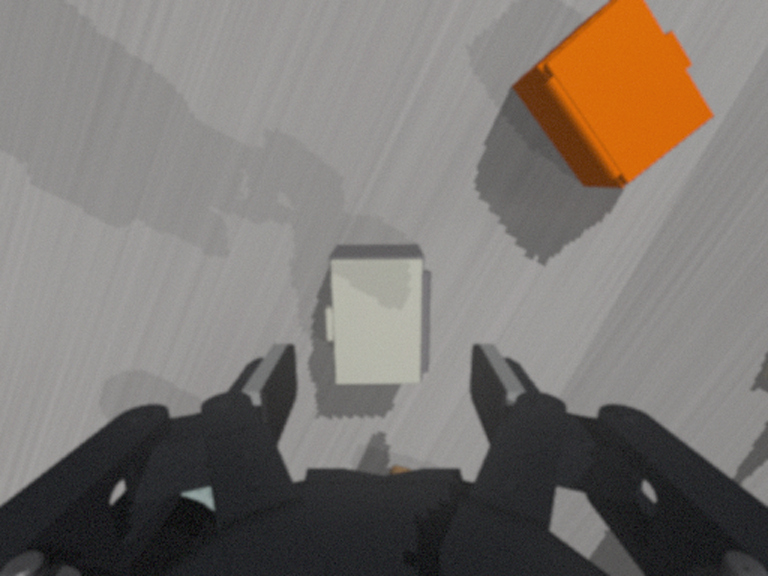

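>>> {"op": "step_arm", "data": {
  "moves": [
    [[0,0,0],[0,-0.01,0.1],0.5],
    [[0,0,0],[0,-0.01,0.25],0.5],
    [[0,0,0],[0,-0.01,0.35],0.5],
    [[0,0,0],[0,-0.01,0.35],0.5],
    [[0,0,0],[0,-0.01,0.35],0.5],
    [[0,0,0],[0,-0.01,0.35],0.5]
  ]
}}

```text
clock: 26.6
eef_pos: [441.5, -239.9, 7.6]
tcp_rot: [3.14, 0.002, 2.032]
contact_force: [0.2, 0.3, 1.2]
opening: 0.747
grasp_force: 0.0
```

>>> {"op": "step_arm", "data": {
  "moves": [
    [[0,0,0],[0,0,0],-1],
    [[0,0,0],[0,0,0],-1],
    [[0,0,0],[0,0,0],-1],
    [[0,0,0],[0,0,0],-1],
    [[0,0,0],[0,0,0],-1],
    [[0,0,0],[0,0,0],-1]
  ],
  "squeeze": 40
}}

```text
clock: 27.2
eef_pos: [441.3, -240.0, 7.5]
tcp_rot: [3.14, 0.002, 2.032]
contact_force: [-0.4, 1.3, 7.3]
opening: 0.511
grasp_force: 40.4
```

>>> {"op": "step_arm", "data": {
  "moves": [
    [[0,0,0],[0,0,-0.1],-1],
    [[0,0,0],[0,0,-0.3],-1],
    [[0,0,0],[0,0,-0.5],-1],
    [[0,0,0],[0,0,-0.7],-1],
    [[0,0,0],[0,0,-0.7],-1],
    [[0,0,0],[0,0,-0.7],-1],
    [[0,0,0],[0,0,-0.7],-1]
  ]
}}

```text
clock: 27.9
eef_pos: [439.5, -239.1, 145.3]
tcp_rot: [-3.141, -0.002, 2.032]
contact_force: [-0.5, 1.0, -2.3]
opening: 0.504
grasp_force: 42.5
```

```bash
python3 - <<'E'
from plan import *; from tubs import *
plan([pose('box',-12,93,147)])
E
```

```text
turn [-0.001, -0.0, 0.264] shift [0.71, 0.635, -0.005] rows 5
  turn [-0.001, -0.001, 0.265] shift [0.82, 0.475, -0.0] rows 5
  turn [-0.0, -0.001, 0.264] shift [0.905, 0.3, -0.0] rows 5
 -> [592.5 310.7 146.6] [-3.142  0.     1.409]
```

>>> {"op": "step_arm", "data": {
  "moves": [
    [[0,0,0.264],[0.71,0.635,0],-1],
    [[0,0,0.264],[0.71,0.635,0],-1],
    [[0,0,0.264],[0.71,0.635,0],-1],
    [[0,0,0.264],[0.71,0.635,0],-1],
    [[0,0,0.264],[0.71,0.635,0],-1]
  ]
}}

```text
clock: 28.4
eef_pos: [491.0, -51.3, 144.6]
tcp_rot: [-3.14, -0.002, 1.829]
contact_force: [0.7, -0.6, -2.8]
opening: 0.507
grasp_force: 42.5
```

>>> {"op": "step_arm", "data": {
  "moves": [
    [[0,0,0.265],[0.82,0.475,0],-1],
    [[0,0,0.265],[0.82,0.475,0],-1],
    [[0,0,0.265],[0.82,0.475,0],-1],
    [[0,0,0.265],[0.82,0.475,0],-1],
    [[0,0,0.265],[0.82,0.475,0],-1]
  ]
}}

```text
clock: 28.9
eef_pos: [542.5, 130.9, 144.7]
tcp_rot: [-3.141, -0.001, 1.62]
contact_force: [-0.3, -0.5, -1.4]
opening: 0.508
grasp_force: 42.4
```

>>> {"op": "step_arm", "data": {
  "moves": [
    [[0,0,0.264],[0.905,0.3,0],-1],
    [[0,0,0.264],[0.905,0.3,0],-1],
    [[0,0,0.264],[0.905,0.3,0],-1],
    [[0,0,0.264],[0.905,0.3,0],-1],
    [[0,0,0.264],[0.905,0.3,0],-1],
    [[0,0,0.264],[0.905,0.3,0],-1],
    [[0,0,0.264],[0.905,0.3,0],-1],
    [[0,0,0.264],[0.905,0.3,0],-1]
  ]
}}

```text
clock: 29.7
eef_pos: [593.0, 308.5, 145.6]
tcp_rot: [-3.14, 0.001, 1.408]
contact_force: [-0.2, 0.6, -1.5]
opening: 0.511
grasp_force: 42.4
```

>>> {"op": "step_arm", "data": {
  "moves": [
    [[0,0,0],[0,0,0.2],-1],
    [[0,0,0],[0,0,0.4],-1],
    [[0,0,0],[0,0,0.55],-1],
    [[0,0,0],[0,0,0.6],-1],
    [[0,0,0],[0,0,0.63],-1],
    [[0,0,0],[0,0,0.64],-1],
    [[0,0,0],[0,0,0.65],-1],
    [[0,0,0],[0,0,0.65],-1]
  ]
}}

```text
clock: 30.5
eef_pos: [594.2, 310.5, 17.5]
tcp_rot: [3.14, -0.001, 1.409]
contact_force: [1.1, -0.0, -1.9]
opening: 0.512
grasp_force: 42.3
```

>>> {"op": "step_arm", "data": {
  "moves": [
    [[0,0,0],[0,0,0.015],-1],
    [[0,0,0],[0,0,0.015],-1],
    [[0,0,0],[0,0,0.015],0.5],
    [[0,0,0],[0,0,0.015],0.5],
    [[0,0,0],[0,0,0.015],0.5],
    [[0,0,0],[0,0,-0.2],0.5],
    [[0,0,0],[0,0,-0.4],0.5],
    [[0,0,0],[0,0,-0.65],0.5]
  ]
}}

```text
clock: 31.3
eef_pos: [592.5, 309.7, 146.4]
tcp_rot: [-3.139, 0.002, 1.409]
contact_force: [0.6, 0.8, 0.2]
opening: 0.749
grasp_force: 0.0
```

>>> {"op": "step_arm", "data": {
  "moves": [
    [[0,0,0],[-0.8,0,-0.3],-1],
    [[0,0,0],[-0.8,0,-0.6],-1],
    [[0,0,0],[-0.8,0,-0.6],-1],
    [[0,0,0],[-0.8,0,-0.6],-1],
    [[0,0,0],[-0.8,0,-0.6],-1],
    [[0,0,0],[-0.8,0,-0.6],-1],
    [[0,0,0],[-0.8,0,-0.6],-1],
    [[0,0,0],[-0.8,0,-0.6],-1]
  ]
}}

```text
clock: 32.1
eef_pos: [567.2, 153.1, 264.8]
tcp_rot: [-3.139, 0.001, 1.41]
contact_force: [-0.6, -0.3, -0.3]
opening: 0.002
grasp_force: 0.0
```

```bash
python3 - <<'E'
from h import *
save('wrist','k.png',s=1.5); c=cal('wrist')
print([(at_z('wrist',d['xy'],5,c)[:2].round().tolist(),np.round(d['xy']).tolist(),round(d['conf'],2)) for d in imaging.mark_of('wrist','tub1')])
s=telemetry.sense();print(s['eef_pos'],s['tcp_rot'])
E
```

```text
[([576.0, 222.0], [254.0, 117.0], 0.96), ([558.0, 124.0], [253.0, 185.0], 0.91), ([591.0, 308.0], [255.0, 50.0], 0.68)]
[567.23718426 153.08711635 264.92381225] [-3.13957822e+00  7.63464627e-04  1.41023750e+00]
```

View pics/k.png

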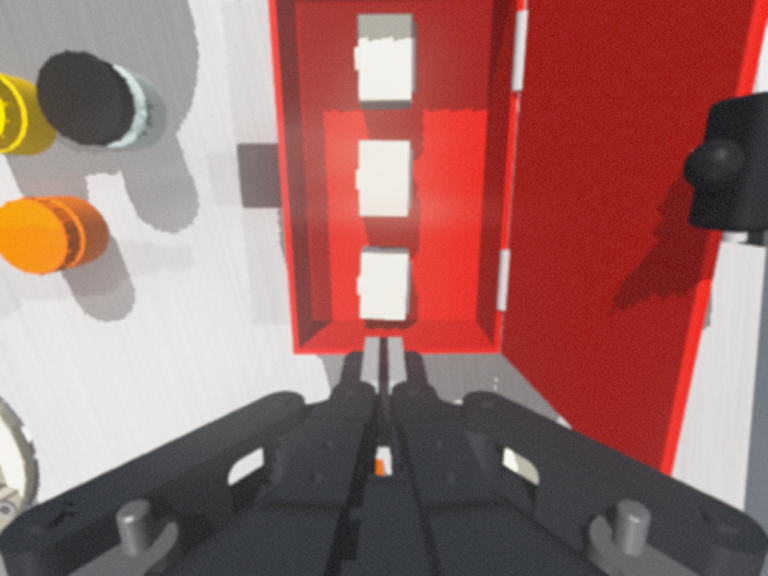

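Three white-topped tubs stand in the box, at px (385,75), (383,178) and (385,285). The lid leans back to the right with its latch piece at (740,165), and the wide jar's black cap is at (85,98). Next is the lid, from behind.

```bash
python3 - <<'E'
from plan import *; from tubs import *
plan([((567,153,310),np.pi/2+T['box'][2]),pose('box',155,-60,310),pose('box',155,-60,205)])
E
```

```text
turn [-0.003, 0.001, 0.002] shift [-0.0, -0.0, -0.225] rows 2
 -> [567.3 153.1 309.9] [ 3.141 -0.     1.409]
  turn [0.0, -0.0, -0.0] shift [0.035, 0.83, -0.0] rows 5
 -> [732.3 133.2 310. ] [ 3.141 -0.     1.409]
  turn [0.0, -0.0, -0.0] shift [-0.0, 0.0, 0.525] rows 4
 -> [732.3 133.2 205. ] [ 3.141 -0.     1.409]
```

>>> {"op": "step_arm", "data": {
  "moves": [
    [[0,0,0],[0,0,-0.225],-1],
    [[0,0,0],[0,0,-0.225],-1],
    [[0,0,0],[0.035,0.83,-0.225],-1],
    [[0,0,0],[0.035,0.83,-0.225],-1],
    [[0,0,0],[0.035,0.83,-0.225],-1],
    [[0,0,0],[0.035,0.83,-0.225],-1],
    [[0,0,0],[0.035,0.83,-0.225],-1],
    [[0,0,0],[0.035,0.83,-0.225],-1]
  ]
}}

```text
clock: 33.0
eef_pos: [732.0, 132.9, 309.9]
tcp_rot: [-3.14, 0.001, 1.409]
contact_force: [0.4, 1.2, -0.0]
opening: 0.002
grasp_force: 0.0
```

>>> {"op": "step_arm", "data": {
  "moves": [
    [[0,0,0],[0,0,0],-1],
    [[0,0,0],[0,0,0.2],-1],
    [[0,0,0],[0,0,0.4],-1],
    [[0,0,0],[0,0,0.525],-1],
    [[0,0,0],[0,0,0.525],-1],
    [[0,0,0],[0,0,0.525],-1]
  ]
}}

```text
clock: 33.6
eef_pos: [732.3, 132.8, 207.5]
tcp_rot: [3.141, -0.0, 1.41]
contact_force: [0.6, -1.3, 0.2]
opening: 0.0
grasp_force: 0.0
```

>>> {"op": "step_arm", "data": {
  "moves": [
    [[0,0,0],[0,-0.125,0],-1],
    [[0,0,0],[0,-0.25,0],-1],
    [[0,0,0],[0,-0.375,0],-1],
    [[0,0,0],[0,-0.475,0],-1],
    [[0,0,0],[0,-0.575,0],-1],
    [[0,0,0],[0,-0.675,0],-1]
  ]
}}

```text
clock: 34.2
eef_pos: [600.3, 154.8, 209.6]
tcp_rot: [3.136, -0.002, 1.409]
contact_force: [2.1, 0.8, 0.0]
opening: 0.003
grasp_force: 0.7
```

>>> {"op": "step_arm", "data": {
  "moves": [
    [[0,0,0],[0,-0.05,0.035],-1],
    [[0,0,0],[0,-0.1,0.085],-1],
    [[0,0,0],[0,-0.15,0.14],-1],
    [[0,0,0],[0,-0.19,0.19],-1],
    [[0,0,0],[0,-0.23,0.25],-1],
    [[0,0,0],[0,-0.27,0.31],-1],
    [[0,0,0],[0,-0.3,0.375],-1],
    [[0,0,0],[0,-0.33,0.445],-1]
  ]
}}

```text
clock: 35.0
eef_pos: [533.7, 164.8, 116.0]
tcp_rot: [-3.141, 0.0, 1.409]
contact_force: [0.4, -0.4, 0.6]
opening: 0.003
grasp_force: 0.3
```

>>> {"op": "step_arm", "data": {
  "moves": [
    [[0,0,0],[0,-0.02,0.04],-1],
    [[0,0,0],[0,-0.04,0.08],-1],
    [[0,0,0],[0,-0.06,0.1],-1],
    [[0,0,0],[0,-0.07,0.12],-1],
    [[0,0,0],[0,-0.07,0.14],-1],
    [[0,0,0],[0,-0.07,0.155],-1],
    [[0,0,0],[0,-0.07,0.165],-1],
    [[0,0,0],[0,-0.07,0.165],-1]
  ]
}}

```text
clock: 35.8
eef_pos: [520.1, 167.0, 85.7]
tcp_rot: [-3.141, 0.0, 1.409]
contact_force: [-7.5, -3.6, 22.8]
opening: 0.004
grasp_force: 11.2
```

>>> {"op": "step_arm", "data": {
  "moves": [
    [[0,0,0],[0,0,-0.25],-1],
    [[0,0,0],[0,0,-0.5],-1],
    [[0,0,0],[0,0,-0.62],-1],
    [[0,0,0],[0,0,-0.62],-1]
  ]
}}

```text
clock: 36.2
eef_pos: [522.5, 167.8, 212.1]
tcp_rot: [3.136, -0.003, 1.409]
contact_force: [0.1, 0.4, -0.4]
opening: 0.0
grasp_force: 0.0
```

```bash
python3 - <<'E'
from plan import *
plan([((365,235,205),np.pi/2)])
E
```

```text
turn [0.007, -0.003, -0.206] shift [0.205, -0.83, 0.03] rows 5
 -> [365.3 235.  205.3] [ 3.141 -0.     1.571]
```

>>> {"op": "step_arm", "data": {
  "moves": [
    [[0,0,-0.206],[0.205,-0.82,0],-1],
    [[0,0,-0.206],[0.205,-0.82,0],-1],
    [[0,0,-0.206],[0.205,-0.82,0],-1],
    [[0,0,-0.206],[0.205,-0.82,0],-1],
    [[0,0,-0.206],[0.205,-0.82,0],-1],
    [[0,0,-0.206],[0.205,-0.82,0],-1],
    [[0,0,-0.206],[0.205,-0.82,0],-1],
    [[0,0,-0.206],[0.205,-0.82,0],-1]
  ]
}}

```text
clock: 37.0
eef_pos: [366.1, 233.6, 208.0]
tcp_rot: [-3.141, 0.0, 1.57]
contact_force: [-0.8, -0.3, -0.2]
opening: -0.001
grasp_force: 0.0
```

```bash
python3 - <<'E'
from h import *
save('wrist','m.png',s=1.5); c=cal('wrist')
for n in ('jar_wide','jar_wide_cap'):
  print([(at_z('wrist',d['xy'],0,c)[:2].round().tolist(),np.round(d['xy']).tolist(),round(d['conf'],2)) for d in imaging.mark_of('wrist',n)],[(d['extent'],round(d['conf'],2)) for d in imaging.recognise('wrist',n)])
im=np.load('last_wrist.npy'); np.save('calm.npy',c[1])
m=(im.max(2)<60).astype(np.uint8); m[230:]=0
n,l,st,ce=cv2.connectedComponentsWithStats(m)
for i in range(1,n):
  if st[i,4]>800: print(st[i],ce[i].round(1),at_z('wrist',ce[i],66,c).round(1))
s=telemetry.sense();print(s['eef_pos'],s['tcp_rot'])
save('scene','n.png',crop=(280,100,200,160),s=4)
E
```

```text
[([266.0, 222.0], [180.0, 181.0], 0.86), ([354.0, 319.0], [246.0, 104.0], 0.71), ([253.0, 329.0], [162.0, 95.0], 0.67)] [([136.8, 157.0, 67.3, 66.2], 0.75), ([114.6, 54.2, 78.7, 70.0], 0.6), ([210.1, 67.2, 68.7, 71.9], 0.55)]Traceback (most recent call last):
  File "<stdin>", line 4, in <module>
ValueError: it knows: corner_tile, jar_slim, jar_wide, tape_measure, tapping_block, toolbox, tub
```

View pics/m.png

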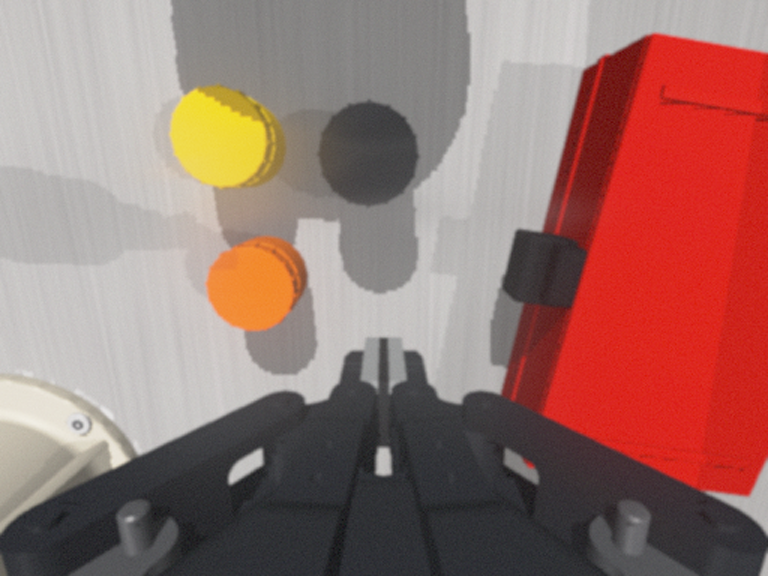

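```bash
python3 - <<'E'
from h import *
from tubs import *
c=cal('wrist')
for th in (0,.04,.1,.2,.4): print(th,[(proj('wrist',pt('box',90-180*np.cos(th)-6*np.sin(th),Y,80+6*np.cos(th)+180*np.sin(th)),c)*1.5).round().tolist() for Y in (-150,150)],[(proj('scene',pt('box',90-180*np.cos(th),Y,86+180*np.sin(th)))-[280,100]).__mul__(4).round().tolist() for Y in (-150,150)])
print('floor edge',[(proj('wrist',pt('box',-90,Y,z),c)*1.5).round().tolist() for Y in (-150,150) for z in (0,80)])
for z in (56,66,70): print(z,at_z('wrist',(245.3,102),z,c).round(1), 'diam', 65.3*(c[1][2,3]-z)/np.cos(.3)/c[0]['fx'])
save('scene','n.png',crop=(280,100,200,160),s=4)
E
```

```text
0 [[527.0, 470.0], [657.0, 36.0]] [[91.0, 322.0], [496.0, 304.0]]
0.04 [[530.0, 477.0], [665.0, 31.0]] [[92.0, 315.0], [500.0, 297.0]]
0.1 [[536.0, 487.0], [679.0, 24.0]] [[94.0, 307.0], [504.0, 288.0]]
0.2 [[548.0, 507.0], [708.0, 12.0]] [[97.0, 293.0], [513.0, 275.0]]
0.4 [[585.0, 553.0], [794.0, -17.0]] [[105.0, 272.0], [534.0, 254.0]]
floor edge [[497.0, 409.0], [524.0, 465.0], [585.0, 73.0], [650.0, 39.0]]
56 [355.5 317.5  56. ] diam 74.52655763426735
66 [355.9 316.9  66. ] diam 72.00104188084705
70 [356.  316.6  70. ] diam 70.99083557947893
```

View pics/n.png

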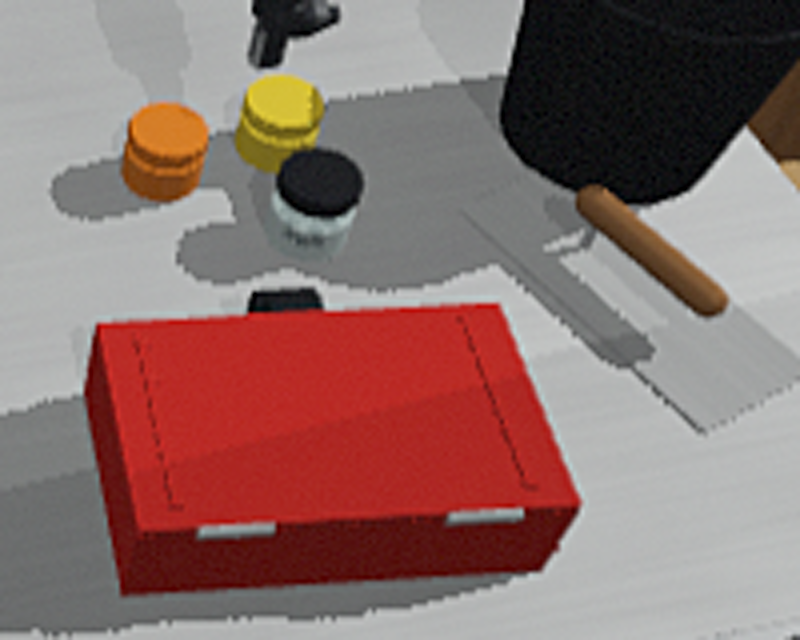

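The lid is shut: its projected corners match at 0 rad. The wide jar's cap is at (356,317), so I'll press that now.

>>> {"op": "step_arm", "data": {
  "moves": [
    [[0,0,0],[0.415,-0.045,0.2],-1],
    [[0,0,0],[0.415,-0.045,0.4],-1],
    [[0,0,0],[0.415,-0.045,0.55],-1],
    [[0,0,0],[0.415,-0.045,0.55],-1],
    [[0,0,0],[0.415,-0.045,0.55],-1],
    [[0,0,0],[0.415,-0.045,0.55],-1]
  ]
}}

```text
clock: 37.8
eef_pos: [357.3, 317.2, 100.1]
tcp_rot: [3.14, -0.002, 1.57]
contact_force: [0.4, -0.1, 0.7]
opening: -0.002
grasp_force: 0.0
```

>>> {"op": "step_arm", "data": {
  "moves": [
    [[0,0,0],[0,0,0.05],-1],
    [[0,0,0],[0,0,0.1],-1],
    [[0,0,0],[0,0,0.13],-1],
    [[0,0,0],[0,0,0.15],-1],
    [[0,0,0],[0,0,0.17],-1],
    [[0,0,0],[0,0,0.19],-1],
    [[0,0,0],[0,0,0.2],-1],
    [[0,0,0],[0,0,0.2],-1]
  ]
}}

```text
clock: 38.6
eef_pos: [356.1, 317.0, 58.0]
tcp_rot: [-3.141, 0.0, 1.571]
contact_force: [0.4, 0.2, -0.6]
opening: -0.001
grasp_force: 0.0
```

>>> {"op": "step_arm", "data": {
  "moves": [
    [[0,0,0],[0,0,0.01],-1],
    [[0,0,0],[0,0,0.02],-1],
    [[0,0,0],[0,0,0.02],-1]
  ]
}}

```text
clock: 38.9
eef_pos: [356.6, 317.3, 55.8]
tcp_rot: [3.141, -0.0, 1.571]
contact_force: [-5.4, -5.3, 24.6]
opening: 0.002
grasp_force: 12.5
```

>>> {"op": "step_arm", "data": {
  "moves": [
    [[0,0,0],[0,0,-0.2],-1],
    [[0,0,0],[0,0,-0.4],-1],
    [[0,0,0],[0,0,-0.6],-1],
    [[0,0,0],[0,0,-0.6],-1],
    [[0,0,0],[0,0,-0.6],-1]
  ]
}}

```text
clock: 39.4
eef_pos: [356.6, 317.4, 175.0]
tcp_rot: [3.14, -0.002, 1.571]
contact_force: [0.0, -0.6, 0.2]
opening: -0.001
grasp_force: 0.0
```

```bash
python3 - <<'E'
from plan import *
plan([((403,-435,175),np.pi/2)])
E
```

```text
turn [0.001, -0.001, 0.0] shift [-0.94, 0.06, -0.0] rows 5
  turn [0.0, -0.0, 0.0] shift [-0.94, 0.055, -0.0] rows 5
  turn [0.001, -0.001, 0.0] shift [-0.94, 0.06, -0.0] rows 5
  turn [0.0, -0.0, 0.0] shift [-0.94, 0.055, -0.005] rows 5
 -> [ 402.7 -434.6  175.4] [ 3.141 -0.     1.571]
```

>>> {"op": "step_arm", "data": {
  "moves": [
    [[0,0,0],[-0.94,0.06,0],-1],
    [[0,0,0],[-0.94,0.06,0],-1],
    [[0,0,0],[-0.94,0.06,0],-1],
    [[0,0,0],[-0.94,0.06,0],-1],
    [[0,0,0],[-0.94,0.06,0],-1]
  ]
}}

```text
clock: 39.9
eef_pos: [366.6, 125.1, 172.6]
tcp_rot: [-3.138, 0.002, 1.567]
contact_force: [-0.2, 0.3, -0.4]
opening: 0.0
grasp_force: 0.0
```

>>> {"op": "step_arm", "data": {
  "moves": [
    [[0,0,0],[-0.94,0.055,0],-1],
    [[0,0,0],[-0.94,0.055,0],-1],
    [[0,0,0],[-0.94,0.055,0],-1],
    [[0,0,0],[-0.94,0.055,0],-1],
    [[0,0,0],[-0.94,0.055,0],-1]
  ]
}}

```text
clock: 40.4
eef_pos: [379.1, -62.1, 173.3]
tcp_rot: [-3.14, 0.001, 1.567]
contact_force: [0.0, -0.5, -0.3]
opening: 0.0
grasp_force: 0.0
```

>>> {"op": "step_arm", "data": {
  "moves": [
    [[0,0,0],[-0.94,0.06,0],-1],
    [[0,0,0],[-0.94,0.06,0],-1],
    [[0,0,0],[-0.94,0.06,0],-1],
    [[0,0,0],[-0.94,0.06,0],-1],
    [[0,0,0],[-0.94,0.06,0],-1]
  ]
}}

```text
clock: 40.9
eef_pos: [392.2, -249.8, 173.3]
tcp_rot: [-3.141, 0.0, 1.568]
contact_force: [0.2, 0.0, -0.2]
opening: 0.001
grasp_force: 0.0
```

>>> {"op": "step_arm", "data": {
  "moves": [
    [[0,0,0],[-0.76,0.055,0],-1],
    [[0,0,0],[-0.76,0.055,0],-1],
    [[0,0,0],[-0.76,0.055,0],-1],
    [[0,0,0],[-0.76,0.055,0],-1],
    [[0,0,0],[-0.76,0.055,0],-1],
    [[0,0,0],[-0.76,0.055,0],-1],
    [[0,0,0],[-0.76,0.055,0],-1]
  ]
}}

```text
clock: 41.6
eef_pos: [402.4, -397.0, 173.8]
tcp_rot: [-3.141, -0.001, 1.572]
contact_force: [-0.2, 0.6, -0.5]
opening: 0.004
grasp_force: 0.0
```

```bash
python3 - <<'E'
from h import *
save('wrist','o.png',s=1.5); c=cal('wrist')
for n in ('jar_slim',):
  print([(at_z('wrist',d['xy'],0,c)[:2].round().tolist(),np.round(d['xy']).tolist(),round(d['conf'],2)) for d in imaging.mark_of('wrist',n)],[(d['extent'],round(d['conf'],2)) for d in imaging.recognise('wrist',n)])
s=telemetry.sense();print(s['eef_pos'],s['tcp_rot'])
E
```

```text
[([402.0, -371.0], [255.0, 155.0], 0.57)] [([223.9, 134.9, 56.6, 58.6], 0.57)]
[ 402.49287105 -397.93966162  174.39201198] [-3.14157185e+00 -1.44844785e-04  1.57202367e+00]
```

View pics/o.png

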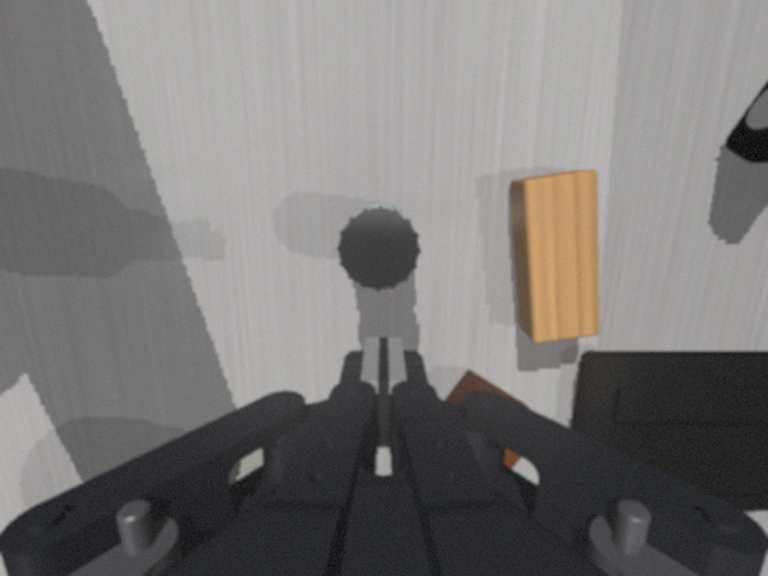

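```bash
python3 - <<'E'
from h import *; from plan import plan
for z in (68,80):
  w=at_z('wrist',(252.7,165.3),z); print(w.round(1))
plan([((w[0],w[1],102),np.pi/2)])
E
```

```text
[ 400.  -372.7   68. ]
[ 400.1 -370.7   80. ]
  turn [-0.0, -0.0, 0.002] shift [0.135, -0.01, 0.36] rows 3
 -> [ 400.5 -370.9  102.4] [-3.142 -0.     1.57 ]
```

>>> {"op": "step_arm", "data": {
  "moves": [
    [[0,0,0],[0.13,-0.015,0],-1],
    [[0,0,0],[0.13,-0.015,0.15],-1],
    [[0,0,0],[0.13,-0.015,0.3],-1],
    [[0,0,0],[0.13,-0.015,0.36],-1],
    [[0,0,0],[0.13,-0.015,0.36],-1],
    [[0,0,0],[0.13,-0.015,0.36],-1]
  ]
}}

```text
clock: 42.35
eef_pos: [399.7, -373.3, 103.0]
tcp_rot: [3.141, 0.0, 1.571]
contact_force: [-1.1, -0.4, 1.1]
opening: -0.002
grasp_force: 0.0
```

>>> {"op": "step_arm", "data": {
  "moves": [
    [[0,0,0],[0,0,0.05],-1],
    [[0,0,0],[0,0,0.08],-1],
    [[0,0,0],[0,0,0.1],-1],
    [[0,0,0],[0,0,0.12],-1],
    [[0,0,0],[0,0,0.14],-1],
    [[0,0,0],[0,0,0.155],-1],
    [[0,0,0],[0,0,0.17],-1],
    [[0,0,0],[0,0,0.17],-1]
  ]
}}

```text
clock: 43.15
eef_pos: [399.4, -373.1, 68.1]
tcp_rot: [3.141, 0.0, 1.571]
contact_force: [0.4, 0.5, -0.0]
opening: -0.001
grasp_force: 0.0
```

>>> {"op": "step_arm", "data": {
  "moves": [
    [[0,0,0],[0,0,0.01],-1],
    [[0,0,0],[0,0,0.015],-1],
    [[0,0,0],[0,0,0.015],-1]
  ]
}}

```text
clock: 43.45
eef_pos: [399.8, -373.5, 67.8]
tcp_rot: [3.141, 0.001, 1.571]
contact_force: [-5.8, 6.3, 32.0]
opening: 0.001
grasp_force: 16.1
```

>>> {"op": "step_arm", "data": {
  "moves": [
    [[0,0,0],[0,0,-0.2],-1],
    [[0,0,0],[0,0,-0.4],-1],
    [[0,0,0],[0,0,-0.6],-1],
    [[0,0,0],[0,0,-0.7],-1],
    [[0,0,0],[0,0,-0.7],-1],
    [[0,0,0],[0,0,-0.7],-1],
    [[0,0,0],[0,0,-0.7],-1]
  ]
}}

```text
clock: 44.15
eef_pos: [398.6, -372.4, 203.8]
tcp_rot: [-3.14, -0.002, 1.571]
contact_force: [-0.2, -0.7, -0.4]
opening: -0.002
grasp_force: 0.0
```

```bash
python3 - <<'E'
from h import *
save('side','z.png',s=1.5)
E
```

```text
(no output)
```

View pics/z.png

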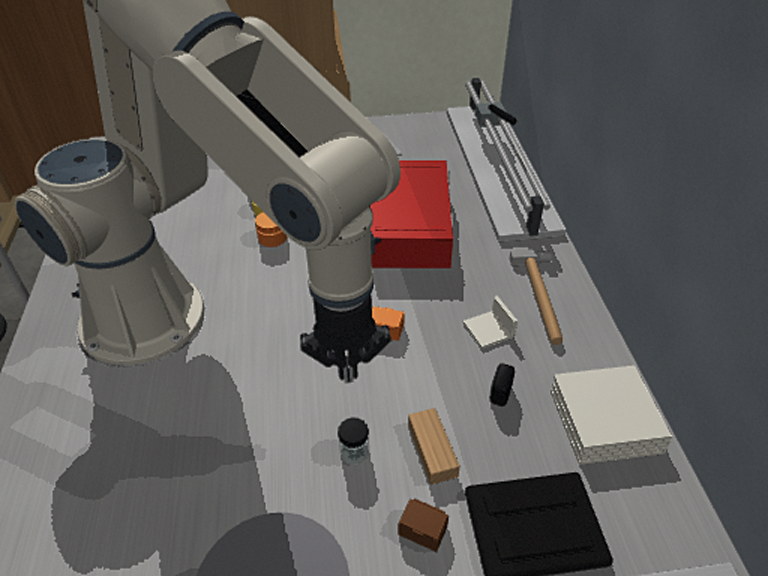

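The toolbox at (412,210) is shut, the slim jar at (353,437) stands with its cap home, and the bystanders are where they were. No grey tub is left on the bench, so I'm handing the job in.

```bash
python3 -c "
from rig import r; print(r.sign_off())"
```

```text
the job is handed in; nothing more can be done
None
```

I handed the job in at about 44 s: the three grey tubs found are shut and standing in the closed, latched toolbox, both jar caps are pressed home, and the pictures show nothing else disturbed; the sign-off gave no verdict.

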